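# Make up basin wastes and set the batch in a row at the stop bar

## Task

Finish this batch of basin wastes: over the upright tail of every bare waste thread a thick black rubber gasket, then a white nylon washer, then a brass hexagon backnut, each slid fully home and flat on the part below. Line up all the wastes, the already finished included, upright in an even row: flange against the aluminium stop bar and tail centred on a black line, one waste to a line, filling the lines from the robot's left without a gap. Do not shove the unrelated things on the bench about.

Things in the scene. Friction and masses are not known exactly. Their poses are not given: they have to be found in the camera images.
- waste1: chromed basin waste, upside-down on its flange (66 mm across, 7 mm thick), tail up: 38 mm across, bevelled to 32 mm over its last 3 mm, top 62 mm above the bench. 0.3 kg, loose; shoved high up it tips: lift it or push it low. Origin: centre of underside. BARE: needs gasket, washer and backnut. 3 or 4 wastes are present, 1 or 2 of them bare; an absent one reads None.
- waste2: chromed basin waste, upside-down on its flange (66 mm across, 7 mm thick), tail up: 38 mm across, bevelled to 32 mm over its last 3 mm, top 62 mm above the bench. 0.3 kg, loose; shoved high up it tips: lift it or push it low. Origin: centre of underside. BARE: needs gasket, washer and backnut. 3 or 4 wastes are present, 1 or 2 of them bare; an absent one reads None.
- done1: chromed basin waste, upside-down on its flange (66 mm across, 7 mm thick), tail up: 38 mm across, bevelled to 32 mm over its last 3 mm, top 62 mm above the bench. 0.3 kg, loose; shoved high up it tips: lift it or push it low. Origin: centre of underside. FINISHED: gasket, washer and nut are fast on it (nut top 36 mm up, 26 mm of tail free). Only needs setting in the row; may be absent (None).
- done2: chromed basin waste, upside-down on its flange (66 mm across, 7 mm thick), tail up: 38 mm across, bevelled to 32 mm over its last 3 mm, top 62 mm above the bench. 0.3 kg, loose; shoved high up it tips: lift it or push it low. Origin: centre of underside. FINISHED: gasket, washer and nut are fast on it (nut top 36 mm up, 26 mm of tail free). Only needs setting in the row; may be absent (None).
- stop_bar: flat aluminium stop bar fixed to the bench, 460 mm long, 20 mm deep, 10 mm high, two screw heads. Origin: foot of the middle of its long working face, which looks to the robot; x points into the bar, away from the robot, y along it to the robot's left. Four flat black lines 110 mm apart cross it and run 85 mm out over the bench towards the robot.
- mark1 (a point): place 1 counted from the robot's left: the point on the bench, on the black line, where the centre of a waste lies when its flange touches the bar (33 mm in front of the working face, 165 mm along the bar's y)
- mark2 (a point): place 2 counted from the robot's left: the point on the bench, on the black line, where the centre of a waste lies when its flange touches the bar (33 mm in front of the working face, 55 mm along the bar's y)
- mark3 (a point): place 3 counted from the robot's left: the point on the bench, on the black line, where the centre of a waste lies when its flange touches the bar (33 mm in front of the working face, -55 mm along the bar's y)
- mark4 (a point): place 4 counted from the robot's left: the point on the bench, on the black line, where the centre of a waste lies when its flange touches the bar (33 mm in front of the working face, -165 mm along the bar's y)
- gasket1: thick black rubber gasket: round ring 56 mm outside, 42 mm hole, 9 mm high (rigid here), lying flat on the bench. Origin: centre of its underside. On a tail it is home when it lies flat on the flange. Rings for two wastes lie out; with one bare waste the rest are spare.
- washer1: thinner white nylon washer: round ring 54 mm outside, 42 mm hole, 8 mm high, lying flat on the bench. Origin: centre of its underside. Home when flat on the gasket, its underside 16 mm above the waste's.
- nut1: brass hexagon backnut: 52 mm across flats, 60 mm across corners, 42 mm bore, 12 mm high, lying flat on the bench. It slides freely down the tail, no screwing. Origin: centre of its underside; its x axis is square to one of the six flats. Home when flat on the washer, its underside 24 mm above the waste's.
- gasket2: thick black rubber gasket: round ring 56 mm outside, 42 mm hole, 9 mm high (rigid here), lying flat on the bench. Origin: centre of its underside. On a tail it is home when it lies flat on the flange. Rings for two wastes lie out; with one bare waste the rest are spare.
- washer2: thinner white nylon washer: round ring 54 mm outside, 42 mm hole, 8 mm high, lying flat on the bench. Origin: centre of its underside. Home when flat on the gasket, its underside 16 mm above the waste's.
- nut2: brass hexagon backnut: 52 mm across flats, 60 mm across corners, 42 mm bore, 12 mm high, lying flat on the bench. It slides freely down the tail, no screwing. Origin: centre of its underside; its x axis is square to one of the six flats. Home when flat on the washer, its underside 24 mm above the waste's.
- aerator1: chrome tap aerator, 24 mm across, 16 mm high, loose; not part of this job, leave it where it is. Origin: middle of its underside.
- aerator2: chrome tap aerator, 24 mm across, 16 mm high, loose; not part of this job, leave it where it is. Origin: middle of its underside.
- cartridge: white tap cartridge, 35 mm across, 46 mm high with its square steel stem, loose; not part of this job, leave it where it is. Origin: middle of its underside.
- dome_cap: small chrome dome cap, 30 mm across, 21 mm high, loose; not part of this job, leave it where it is. Origin: middle of its underside.
- grease_jar: jar of grease, 60 mm across, 55 mm high, behind the stop bar, loose; not part of this job, leave it where it is. Origin: middle of its underside.
- spanner: steel spanner 220 mm long lying behind the stop bar, loose; not part of this job, leave it where it is. Origin: under its middle; it lies along its own x.
Not all that is in view belongs to the job. Leave any blue look-alike of the done1 alone. Leave any turquoise look-alike of the waste1 alone.

How it is judged:
By the outcome, as a careful person would: the job done as asked, in the order asked, and still so for the second after the job is handed in, with the robot touching nothing.
Of waste1, waste2, done1, done2 only 3 to 4 are there at a start; the rules pass over those that are not, and their reading is None.
At some moment in a run one of waste1, waste2, done1, done2 may be knocked a few centimetres aside while the robot is not near it.
Once in a run the grip may slacken for a moment while it holds something.
It also fails if it takes over 210 s, if anything falls off the work surface, if the arm or the gripper's body presses on something with over 40 N, if the wrist force passes 120 N, or if a joint passes its speed limit or range.

## Robot

A 7-joint arm with a two-finger parallel gripper is mounted at the origin on the work surface. World frame = base frame: x ahead of the robot, y to its left, z up, the work surface at z = 0. Lengths are in m, angles in rad, forces in N, time in s.
With the tool pointing down it reaches from about 0.4 to 0.875 m from the base axis. Payload 19.3 kg.
Tool frame: the origin (TCP) lies at the very end of the fingers, on their centre line; the grasp point (between the pads) lies 19 mm behind it; z points along the fingers, y is the line along which they close (so a half turn about z gives the same grasp; the last joint's range is limited). The gripper opens to 85 mm and grips with 20 to 120 N. Pads are 22 mm wide; open, the fingers measure 114 mm over their backs; the gripper's body (76 mm by 85 mm) begins 54 mm behind the grasp point. The pads swing forward as they close: fully open they stand 13 mm farther back than shut.
Start: joints at [-1.418, 0.521, -0.036, 1.599, 0.021, 1.021, -0.113], TCP at [0.138, 0.61, 0.231] pointing down, gripper open.
Joint ranges: [-2.91, 2.91], [-0.3, 2.13], [-1.5, 1.42], [0.17, 2.43], [-1.26, 4.41], [0.16, 1.93], [-2.52, 2.52]. Speed limits (rad/s): [1.89, 1.89, 2.39, 2.39, 3.01, 3.01, 3.01].

## Interface

Orientations are given as [roll, pitch, yaw] about the fixed x, y, z axes, in that order (R = Rz(yaw) Ry(pitch) Rx(roll)).
In Python, from workcell import observe, grab_frame, job_done gives the robot as it stands.
- The arm moves only by the tool move_arm, never from a script. Its argument "plan" is a list that holds one entry, the list of rows, each a list of 7 numbers: the shift along the tool's x, y, z each as a share of 0.02 m, from -1 to 1, then the turn, a rotation vector about the tool's x, y, z each as a share of 6 degrees, from -1 to 1, then the opening, from -1 (shut) to 1 (fully open). A call has exactly 10 rows; each row shifts and turns the commanded pose from where the row before left it, along the tool's axes as they then stand; what a row does not reach is not made up. A row lasts 1/10 s, in which the tool goes at most 50 mm and 8.59 degrees, less where a joint would pass 70% of its speed; a pose out of reach is approached as far as the arm can. A call with a number of a shift or a turn outside -1 to 1 is refused whole. A call with a gripper value outside its range is refused whole. The fingers move at their own pace and stop on an object; "grip_force" is the grip in N (left out, the last holds). Time passes only in rows, so rows that do not move let the fingers close, or fill a call up. It gives the time, the measured TCP pose, the force, the opening and the grip force at its end, in the units of the state.
- observe(): the state, without advancing time (a new reading comes with each control period).
- grab_frame(name): name is "scene" or "top" or "wrist"; returns a dict with "color" (480x640x3 uint8, red, green, blue), "intrinsics" (3x3 intrinsics, pixels), "position" and "orientation" of the camera in the world; the wrist camera has in their place "tool_from_camera" (4x4, takes a point from camera to tool coordinates, whose origin is the TCP and whose axes are the flange's). Camera axes: x right, y down, z forward; pixel columns grow to the right and rows downward; lengths in m; the calibration is good to about 2 mm. A picture is of the moment at which its call begins: read the wrist's pose just before it. There is no depth.
- job_done(): hands the job in; it is judged then, once.
The state is a dict: "clock": time; "qpos": joint angles; "qd": joint speeds; "joint_efforts": joint torques, N m; "position": TCP position; "tool_rot": TCP orientation; "force": force on the tool from outside, world axes, zero at the start; "moment": the same for the moment, N m; "grip_width": finger opening in m; "finger_force": force on a finger pad.
Only numpy, scipy, OpenCV 4.12 (cv2) and the standard library are available. Lean on these libraries where they do the work, as an engineer would, in place of code of your own. Each camera call takes 0.05 s, during which the arm holds its last target. There are 200 camera calls.

## Working session

There is one attempt and no reset: what is moved stays moved. The work goes in short steps, Python scripts to look and compute and a tool call to move; the robot and the scene stay as the last step left them, time stands still between calls to the robot, and variables do not carry over. Pictures are saved under pics/ and viewed, at most 14 in all, crops included, and the job is handed in when it is done.

Besides the shell and the picture viewer there is one more tool, called after "Request:" by a JSON object that holds its "fn" and its "kwargs", one argument or row to a line. move_arm: Moves the arm, as the interface text tells. Shift numbers are shares of 0.02 m and turn numbers shares of 6 degrees, none past 1 either way. Its arguments: {"type":"object","properties":{"plan":{"type":"array"},"grip_force":{"type":"number"}},"required":["plan"]}

```bash
ls; mkdir -p pics
python3 - <<'E'
from workcell import observe, grab_frame
import cv2, numpy as np
s=observe(); print({k:(np.round(v,3).tolist() if not np.isscalar(v) else v) for k,v in s.items()})
for n in ("scene","top"):
    f=grab_frame(n); cv2.imwrite(f"pics/{n}0.png",cv2.cvtColor(f["color"],cv2.COLOR_RGB2BGR))
    print(n,np.round(f["intrinsics"],1).tolist(),np.round(f["position"],4).tolist(),np.round(f["orientation"],4).tolist())
f=grab_frame("wrist"); print(np.round(f["tool_from_camera"],4).tolist(), np.round(f["intrinsics"],1).tolist()); cv2.imwrite("pics/wrist0.png",cv2.cvtColor(f["color"],cv2.COLOR_RGB2BGR))
E
```

```text
pics
{'clock': 0.0, 'qpos': [-1.418, 0.522, -0.036, 1.6, 0.021, 1.021, -0.113], 'qd': [0.0, -0.002, -0.0, -0.001, 0.001, 0.0, 0.001], 'joint_efforts': [0.002, -92.709, 1.981, -36.993, 0.018, 0.008, -0.0], 'position': [0.138, 0.609, 0.231], 'tool_rot': [-3.141, 0.0, 2.919], 'force': [0.24, 0.201, -0.171], 'moment': [-0.038, 0.021, -0.034], 'finger_force': 0.0, 'grip_width': 0.08549301978254466}
scene [[475.8, 0.0, 318.8], [0.0, 475.8, 239.6], [0.0, 0.0, 1.0]] [0.8406, 0.5206, 0.7216] [-2.4061, -0.0073, 2.6493]
top [[585.6, 0.0, 314.9], [0.0, 585.6, 242.4], [0.0, 0.0, 1.0]] [0.4089, -0.0188, 1.1332] [-3.0021, 0.0305, -1.5723]
[[-0.0015, -0.9454, -0.326, 0.0828], [1.0, -0.0016, -0.0001, 0.0008], [-0.0004, -0.326, 0.9454, -0.1418], [0.0, 0.0, 0.0, 1.0]] [[397.2, 0.0, 318.2], [0.0, 397.2, 232.6], [0.0, 0.0, 1.0]]
```

View pics/top0.png

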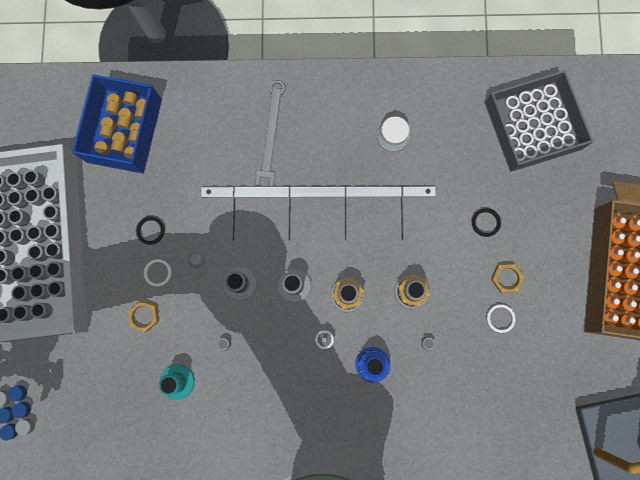

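View pics/scene0.png

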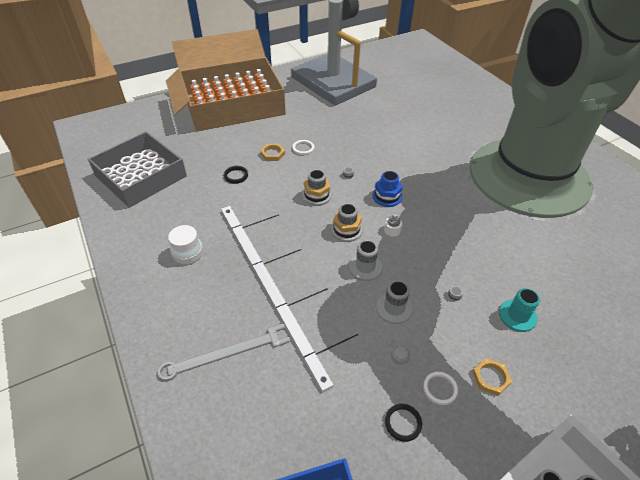

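The top view shows two bare wastes at (235,281) and (292,284), and two finished ones with brass nuts at (348,292) and (414,289). The blue look-alike at (373,365) and the turquoise one at (177,382) stay put. The lines are at columns 234, 290, 345 and 402. The left rings are at (150,230), (157,272) and (143,317); the right rings at (486,222), (501,318) and (508,278).

```bash
cat > h.py <<'E'
import numpy as np, cv2
from scipy.spatial.transform import Rotation as R
from workcell import observe, grab_frame, job_done
def cam(name):
    s=observe(); f=grab_frame(name); K=np.array(f["intrinsics"])
    if name=="wrist":
        T=np.array(f["tool_from_camera"]); W=R.from_euler("xyz",s["tool_rot"]).as_matrix()
        Rc=W@T[:3,:3]; p=np.array(s["position"])+W@T[:3,3]
    else: Rc=R.from_euler("xyz",f["orientation"]).as_matrix(); p=np.array(f["position"])
    return cv2.cvtColor(f["color"],cv2.COLOR_RGB2BGR),K,Rc,p
def ray(c,uv,z):
    _,K,Rc,p=c; uv=np.atleast_2d(uv).astype(float)
    d=np.c_[uv,np.ones(len(uv))]@np.linalg.inv(K).T@Rc.T
    return p+d*((z-p[2])/d[:,2])[:,None]
def proj(c,P):
    _,K,Rc,p=c; q=(np.atleast_2d(P)-p)@Rc@K.T
    return q[:,:2]/q[:,2:]
def go(x,y,z=None):
    "mm shifts in tool x,y,z from where the tool stands"
    s=observe(); W=R.from_euler("xyz",s["tool_rot"]).as_matrix()
    d=np.array([x,y,s["position"][2] if z is None else z])-s["position"]
    print("shift mm",np.round(1e3*W.T@d,1),"yaw",round(np.degrees(s["tool_rot"][2]),2))
def st():
    s=observe(); print("t",round(s["clock"],2),"p",np.round(s["position"],4),"rpy",np.round(np.degrees(s["tool_rot"]),2),"F",np.round(s["force"],1),"w",round(s["grip_width"]*1e3,1),"ff",round(s["finger_force"],1))
E
python3 - <<'E'
from h import *
c=cam("top")
def show(n,uv,z): print(n,np.round(ray(c,uv,z)[0]*1e3,0)[:2])
for n,uv,z in [("barL",(202,193),.0),("barR",(436,193),.0),("w1",(235,281),.062),("w2",(292,284),.062),("d1",(348,292),.062),("d2",(414,289),.062),("gL",(150.5,230),.009),("wL",(157.5,272),.008),("nL",(143,317),.012),("gR",(486,222),.009),("wR",(501,318),.008),("nR",(508,278),.012),("dome",(197,260),.02),("aL",(224,343),.016),("aR",(428,343),.016),("cart",(325,340),.046),("blue",(375,366),.062),("jar",(395,130),.055),("l1",(234,240),0),("l2",(289.5,240),0),("l3",(345.5,240),0),("l4",(402.5,240),0)]: show(n,uv,z)
go(.5,.3,.35)
E
```

```text
barL [669. 240.]
barR [ 665. -223.]
w1 [489. 161.]
w2 [483.  56.]
d1 [468. -47.]
d2 [ 473. -166.]
gL [593. 338.]
wL [511. 322.]
nL [424. 345.]
gR [ 605. -315.]
wR [ 421. -336.]
nR [ 496. -352.]
dome [532. 242.]
aL [375. 187.]
aR [ 375. -196.]
cart [381.  -4.]
blue [335. -94.]
jar [ 776. -139.]
l1 [574. 175.]
l2 [573.  65.]
l3 [573. -44.]
l4 [ 572. -155.]
shift mm [-421.3 -221.8 -118.9] yaw 167.23
```

Request:
{"fn": "move_arm", "kwargs": {
  "plan": [
    [[0,0,0,0,0,-1,0.55],[0,0,0,0,0,-1,0.55],[0,0,0,0,0,-0.13,0.55],[-1,-0.93,0,0,0,0,0.55],[-1,-0.93,0,0,0,0,0.55],[-1,-0.93,0,0,0,0,0.55],[-1,-0.93,0,0,0,0,0.55],[-1,-0.93,0,0,0,0,0.55],[-1,-0.93,0,0,0,0,0.55],[-1,-0.93,0,0,0,0,0.55]]
  ],
  "grip_force": 50
}}

```text
clock: 1.2
position: [0.2789, 0.4785, 0.2313]
tool_rot: [3.142, -0.0, 3.139]
force: [0.6, -0.5, -0.6]
grip_width: 0.0664
finger_force: 0.0
```

Request:
{"fn": "move_arm", "kwargs": {
  "plan": [
    [[-1,-0.93,0,0,0,0,0.55],[-1,-0.93,0,0,0,0,0.55],[-1,-0.93,0,0,0,0,0.55],[-1,-0.93,0,0,0,0,0.55],[-1,-0.93,0,0,0,0,0.55],[-1,-0.93,0,0,0,0,0.55],[-1,-0.93,0,0,0,0,0.55],[-1,-0.93,0,0,0,0,0.55],[-1,-0.93,0,0,0,0,0.55],[0,0,0,0,0,0,0.55]]
  ]
}}

```text
clock: 2.2
position: [0.4607, 0.309, 0.2313]
tool_rot: [-3.14, 0.001, 3.134]
force: [-0.8, 0.2, -0.1]
grip_width: 0.0663
finger_force: 0.0
```

Run:
```python
from h import *
st(); print(np.round(observe()["qpos"],2))
c=cam("wrist"); cv2.imwrite("pics/w1.png",c[0])
```

```text
t 2.2 p [0.4607 0.309  0.2313] rpy [-1.7994e+02  5.0000e-02  1.7959e+02] F [-0.8  0.2 -0.1] w 66.3 ff 0.0
[-0.7   0.41  0.01  1.79 -0.    0.94  0.87]
```

View pics/w1.png

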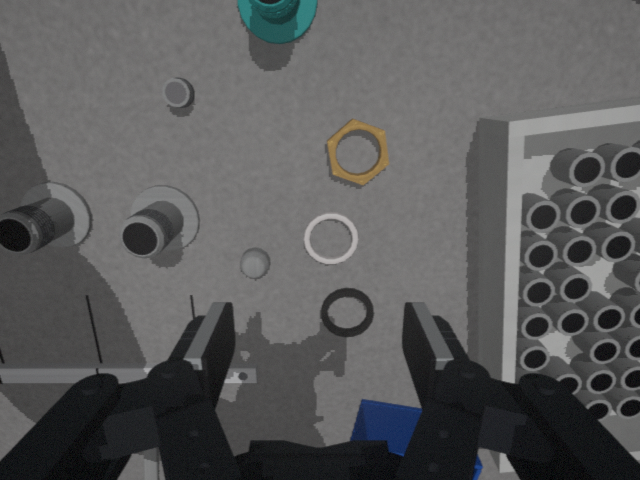

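The wrist view shows gasket (347,312), washer (331,239) and nut (357,153). The two bare tails are at (143,238) and (17,233), and the dome cap at (255,263).

```bash
cat >> h.py <<'E'
H={"gasket":.009,"washer":.008,"nut":.012}
def mask(im,kind):
    hsv=cv2.cvtColor(im,cv2.COLOR_BGR2HSV); g=im.max(2)
    if kind=="gasket": return (g<45).astype(np.uint8)
    if kind=="tail": return (g<30).astype(np.uint8)
    if kind=="washer": return ((g>150)&(hsv[...,1]<40)).astype(np.uint8)
    return ((hsv[...,0]>8)&(hsv[...,0]<28)&(hsv[...,1]>100)&(g>60)).astype(np.uint8)
def find(c,kind,xy,z0=0,rmax=.045,m=None):
    "nearest blob of the kind to world xy; z0 = height of its underside (tail: top plane .062+z0)"
    zm=.062+z0 if kind=="tail" else z0+H[kind]/2
    m=mask(c[0],kind) if m is None else m
    cs,_=cv2.findContours(m,cv2.RETR_EXTERNAL,cv2.CHAIN_APPROX_NONE); best=None
    for k in cs:
        if len(k)<25: continue
        P=ray(c,k[:,0]+0.0,zm)[:,:2]*1e3
        q,r=cv2.minEnclosingCircle(P.astype(np.float32))
        A=np.c_[2*P,np.ones(len(P))]; s=np.linalg.lstsq(A,(P**2).sum(1),rcond=None)[0]
        r=np.sqrt(s[2]+s[0]**2+s[1]**2); d=np.hypot(*(s[:2]-np.array(xy)*1e3))
        rms=np.std(np.hypot(*(P-s[:2]).T))
        if d<rmax*1e3 and 10<r<40 and (best is None or len(k)>best[-1]):
            ang=None
            if kind=="nut":
                v=P-s[:2]; th=np.arctan2(v[:,1],v[:,0]); rr=np.hypot(*v.T)
                ang=round((np.degrees(np.angle(np.sum((rr-rr.mean())*np.exp(6j*th))))/6+30)%60,1)
            best=(np.round(s[:2],1).tolist(),round(r,1),round(rms,2),ang,len(k))
    return best
E
python3 - <<'E'
from h import *
c=cam("wrist")
for n,k,xy in [("gL","gasket",(.593,.338)),("wL","washer",(.511,.322)),("nL","nut",(.424,.345)),("w1","tail",(.489,.161)),("w2","tail",(.483,.056))]: print(n,find(c,k,xy))
t=cam("top")
for n,k,xy in [("gL","gasket",(.593,.338)),("wL","washer",(.511,.322)),("nL","nut",(.424,.345)),("w1","tail",(.489,.161)),("w2","tail",(.483,.056)),("d1","tail",(.468,-.047)),("d2","tail",(.473,-.166)),("gR","gasket",(.605,-.315)),("wR","washer",(.421,-.336)),("nR","nut",(.496,-.352))]: print("top",n,find(t,k,xy))
E
```

```text
gL ([599.6, 337.4], np.float64(21.5), np.float64(2.75), None, 141)
wL ([512.0, 321.2], np.float64(26.0), np.float64(0.29), None, 146)
nL ([427.7, 345.7], np.float64(27.2), np.float64(1.21), np.float64(39.9), 175)
w1 None
w2 ([485.8, 56.5], np.float64(12.6), np.float64(1.21), None, 90)
top gL ([594.1, 340.3], np.float64(26.2), np.float64(0.6), None, 75)
top wL ([510.0, 324.2], np.float64(26.1), np.float64(0.77), None, 78)
top nL ([425.7, 348.1], np.float64(27.3), np.float64(1.35), np.float64(40.0), 84)
top w1 None
top w2 None
top d1 None
top d2 None
top gR ([605.7, -316.2], np.float64(26.2), np.float64(0.59), None, 77)
top wR ([420.1, -337.2], np.float64(26.3), np.float64(0.59), None, 83)
top nR ([496.7, -352.4], np.float64(27.1), np.float64(1.47), np.float64(3.6), 84)
```

Request:
{"fn": "move_arm", "kwargs": {
  "plan": [
    [[-0.97,0.21,0.79,0,0,-0.01,0.55],[-0.97,0.21,0.79,0,0,-0.01,0.55],[-0.97,0.21,0.79,0,0,-0.01,0.55],[-0.97,0.21,0.79,0,0,-0.01,0.55],[-0.97,0.21,0.79,0,0,-0.01,0.55],[-0.97,0.21,0.79,0,0,-0.01,0.55],[-0.97,0.21,0.79,0,0,-0.01,0.55],[0,0,0,0,0,0,0.55],[0,0,0,0,0,0,0.55],[0,0,0,0,0,0,0.55]]
  ]
}}

```text
clock: 3.35
position: [0.5931, 0.3426, 0.1214]
tool_rot: [3.141, 0.0, -3.133]
force: [-0.5, 0.4, 0.0]
grip_width: 0.0659
finger_force: 0.0
```

Run:
```python
from h import *
st()
c=cam("wrist"); cv2.imwrite("pics/w2.png",c[0])
print(proj(c,[.597,.338,.005]))
g=c[0].max(2)
for th in (45,55,65): print(th,find(c,"gasket",(.597,.338),m=(g<th).astype(np.uint8)))
t=cam("top"); cv2.imwrite("pics/t2.png",t[0]); g=t[0].max(2)
for th in (30,40,50,60):
  print(th,[find(t,"tail",xy,m=(g<th).astype(np.uint8)) for xy in [(.489,.161),(.483,.056),(.468,-.047),(.473,-.166)]])
```

```text
t 3.35 p [0.5931 0.3426 0.1214] rpy [ 1.7997e+02  1.0000e-02 -1.7953e+02] F [-0.5  0.4  0. ] w 65.9 ff 0.0
[[310.57302839 229.05713213]]
45 ([606.1, 335.1], np.float64(10.7), np.float64(0.97), None, 66)
55 ([595.1, 338.5], np.float64(27.4), np.float64(0.41), None, 223)
65 ([595.1, 338.5], np.float64(27.6), np.float64(0.41), None, 224)
30 [None, None, None, None]
40 [None, ([484.9, 56.4], np.float64(12.4), np.float64(0.53), None, 39), ([468.5, -47.3], np.float64(10.1), np.float64(0.99), None, 28), None]
50 [([489.0, 161.7], np.float64(12.3), np.float64(0.47), None, 38), ([484.7, 56.4], np.float64(12.9), np.float64(0.56), None, 41), ([466.6, -46.9], np.float64(12.2), np.float64(0.49), None, 39), ([471.8, -169.4], np.float64(12.2), np.float64(0.48), None, 40)]
60 [([488.9, 161.7], np.float64(12.6), np.float64(0.48), None, 39), ([484.9, 56.2], np.float64(13.1), np.float64(0.5), None, 41), ([466.3, -46.7], np.float64(12.7), np.float64(0.54), None, 40), ([471.6, -169.4], np.float64(12.6), np.float64(0.55), None, 40)]
```

View pics/w2.png

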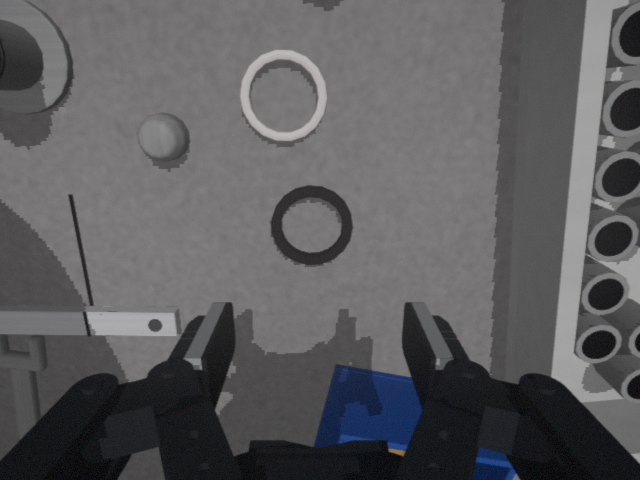

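Request:
{"fn": "move_arm", "kwargs": {
  "plan": [
    [[-0.1,-0.2,0,0,0,0.08,0.55],[0,0,0.97,0,0,0,0.55],[0,0,0.97,0,0,0,0.55],[0,0,0.97,0,0,0,0.55],[0,0,0.97,0,0,0,0.55],[0,0,0.97,0,0,0,0.55],[0,0,0.7,0,0,0,0.55],[0,0,0.25,0,0,0,0.55],[0,0,0,0,0,0,0.55],[0,0,0,0,0,0,0.55]]
  ]
}}

```text
clock: 4.45
position: [0.5964, 0.338, 0.0056]
tool_rot: [3.141, 0.001, 3.141]
force: [0.7, -0.3, -0.2]
grip_width: 0.0656
finger_force: 0.0
```

Request:
{"fn": "move_arm", "kwargs": {
  "plan": [
    [[0,0,0.05,0,0,0,0.55],[0,0,0.05,0,0,0,0.55],[0,0,0,0,0,0,-1],[0,0,0,0,0,0,-1],[0,0,0,0,0,0,-1],[0,0,0,0,0,0,-1],[0,0,0,0,0,0,-1],[0,0,0,0,0,0,-1],[0,0,0,0,0,0,-1],[0,0,0,0,0,0,-1]]
  ],
  "grip_force": 40
}}

```text
clock: 5.45
position: [0.5962, 0.338, 0.0038]
tool_rot: [3.141, 0.001, 3.141]
force: [-4.3, -2.2, 13.1]
grip_width: 0.0531
finger_force: 39.3
```

```bash
sed -i 's/g<45/g<60/;s/g<30/g<60/' h.py
python3 - <<'E'
from h import *
st()
c=cam("wrist"); cv2.imwrite("pics/w3.png",c[0])
E
```

```text
t 5.45 p [0.5962 0.338  0.0038] rpy [1.7998e+02 3.0000e-02 1.7994e+02] F [-4.3 -2.2 13.1] w 53.1 ff 39.3
```

View pics/w3.png

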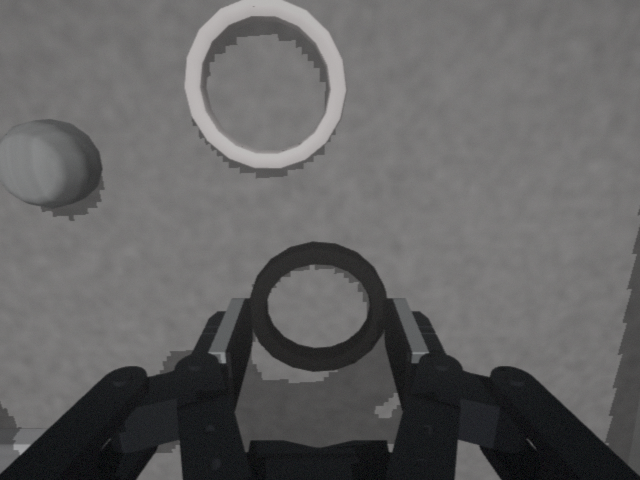

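The ring is gripped but the width is only 53 mm. I'll measure where it sits relative to the TCP.

Run:
```python
from h import *
c=cam("wrist"); st()
print("tcp px",proj(c,[[.5962,.338,.0038],[.5962,.338,.0228],[.5962,.3646,.0038],[.5962,.3114,.0038],[.5962+.011,.3646,.0038],[.5962-.011,.3646,.0038]]).round(0).tolist())
# inner hole of ring
m=mask(c[0],"gasket"); cs,h=cv2.findContours(m,cv2.RETR_CCOMP,cv2.CHAIN_APPROX_NONE)
for k,hh in zip(cs,h[0]):
    if hh[3]>=0 and len(k)>150:
        for z in (.0045,.009):
            P=ray(c,k[:,0],z)[:,:2]*1e3; A=np.c_[2*P,np.ones(len(P))]; s=np.linalg.lstsq(A,(P**2).sum(1),rcond=None)[0]; print(z,s[:2],np.sqrt(s[2]+s[0]**2+s[1]**2))
print(find(c,"washer",(.511,.322)))
```

```text
t 5.55 p [0.5961 0.338  0.0038] rpy [1.7998e+02 3.0000e-02 1.7994e+02] F [-4.  -2.4 13.3] w 53.6 ff 39.3
tcp px [[317.0, 312.0], [317.0, 339.0], [382.0, 311.0], [251.0, 312.0], [381.0, 335.0], [384.0, 287.0]]
0.0045 [640.76806063 338.38585383] 34.124786811748095
0.009 [636.70221667 338.39483728] 33.03572988510294
0.0045 [593.74377027 338.40964181] 19.84844340952919
0.009 [591.17865743 338.41786609] 19.215001070456637
([511.0, 320.9], np.float64(26.6), np.float64(0.2), None, 468)
```

Request:
{"fn": "move_arm", "kwargs": {
  "plan": [
    [[0,0,-0.3,0,0,0,-1],[0,0,-0.9,0,0,0,-1],[0,0,-0.9,0,0,0,-1],[0,0,-0.9,0,0,0,-1],[0,0,-0.9,0,0,0,-1],[0,0,-0.9,0,0,0,-1],[0,0,-0.9,0,0,0,-1],[0.31,-0.98,0,0,0,0,-1],[0.31,-0.98,0,0,0,0,-1],[0.31,-0.98,0,0,0,0,-1]]
  ]
}}

```text
clock: 6.55
position: [0.5771, 0.2785, 0.1181]
tool_rot: [3.141, 0.001, 3.141]
force: [1.0, -0.8, -0.4]
grip_width: 0.0526
finger_force: 41.8
```

Request:
{"fn": "move_arm", "kwargs": {
  "plan": [
    [[0.31,-0.98,0,0,0,0,-1],[0.31,-0.98,0,0,0,0,-1],[0.31,-0.98,0,0,0,0,-1],[0.31,-0.98,0,0,0,0,-1],[0.31,-0.98,0,0,0,0,-1],[0.31,-0.98,0,0,0,0,-1],[0,0,0,0,0,0,-1],[0,0,0,0,0,0,-1],[0,0,0,0,0,0,-1],[0,0,0,0,0,0,-1]]
  ]
}}

```text
clock: 7.55
position: [0.5401, 0.1623, 0.1169]
tool_rot: [3.141, 0.0, -3.142]
force: [0.1, -0.8, -0.3]
grip_width: 0.0529
finger_force: 41.9
```

```bash
cat >> h.py <<'E'
def held(c,kind,dz=.0):
    "ring in the grip: centre of its hole in the TCP's plane, offset from TCP in world mm"
    s=observe(); p=np.array(s["position"]); q=proj(c,p)[0]
    m=mask(c[0],kind); cs,h=cv2.findContours(m,cv2.RETR_CCOMP,cv2.CHAIN_APPROX_NONE)
    for k,hh in zip(cs,h[0]):
        if hh[3]>=0 and len(k)>120 and cv2.pointPolygonTest(k,tuple(map(float,q)),False)>0:
            P=ray(c,k[:,0],p[2]+dz)[:,:2]*1e3; A=np.c_[2*P,np.ones(len(P))]; s=np.linalg.lstsq(A,(P**2).sum(1),rcond=None)[0]
            return np.round(s[:2]-p[:2]*1e3,1),round(np.sqrt(s[2]+s[0]**2+s[1]**2),1)
E
python3 - <<'E'
from h import *
st()
c=cam("wrist"); cv2.imwrite("pics/w4.png",c[0]); print(held(c,"gasket"),find(c,"tail",(.489,.162)))
print(proj(c,[.489,.1617,.062]))
E
```

```text
t 7.55 p [0.5401 0.1623 0.1169] rpy [ 1.7998e+02  2.0000e-02 -1.8000e+02] F [ 0.1 -0.8 -0.3] w 52.9 ff 41.9
(array([-2.1, -0.7]), np.float64(17.7)) ([489.7, 160.0], np.float64(13.7), np.float64(0.15), None, 159)
[[315.7090044  163.11803498]]
```

View pics/w4.png

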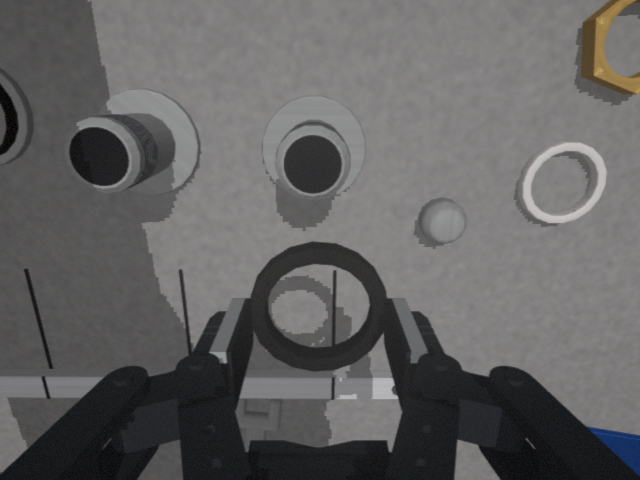

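The gasket is held, with its centre near (318,306). Bare waste tail tops are at (313,163) and (103,153).

Request:
{"fn": "move_arm", "kwargs": {
  "plan": [
    [[0.8,-0.045,0,0,0,0,-1],[0.8,-0.045,0,0,0,0,-1],[0.8,-0.045,0,0,0,0,-1],[0,0,0.2,0,0,0,-1],[0,0,0.5,0,0,0,-1],[0,0,0.5,0,0,0,-1],[0,0,0.5,0,0,0,-1],[0,0,0.38,0,0,0,-1],[0,0,0.3,0,0,0,-1],[0,0,0.3,0,0,0,-1]]
  ]
}}

```text
clock: 8.6
position: [0.492, 0.1588, 0.0624]
tool_rot: [-3.141, -0.0, 3.141]
force: [0.1, -0.1, 0.1]
grip_width: 0.0525
finger_force: 41.9
```

Run:
```python
from h import *
st()
c=cam("wrist"); cv2.imwrite("pics/w5.png",c[0][150:450,120:520])
```

```text
t 8.6 p [0.492  0.1588 0.0624] rpy [-1.7999e+02 -1.0000e-02  1.7994e+02] F [ 0.1 -0.1  0.1] w 52.5 ff 41.9
```

View pics/w5.png

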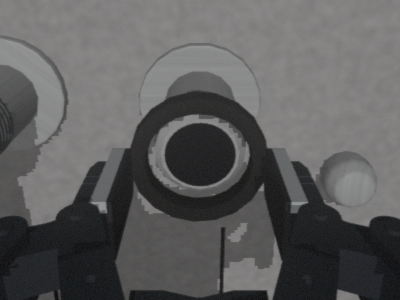

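The crop shows the tail rim centred in the gasket hole at (199,155). Lowering and releasing.

Request:
{"fn": "move_arm", "kwargs": {
  "plan": [
    [[0,0,0.35,0,0,0,-1],[0,0,0.35,0,0,0,-1],[0,0,0.35,0,0,0,-1],[0,0,0.35,0,0,0,-1],[0,0,0.35,0,0,0,-1],[0,0,0.35,0,0,0,-1],[0,0,0.35,0,0,0,-1],[0,0,0,0,0,0,-1],[0,0,0,0,0,0,0.55],[0,0,0,0,0,0,0.55]]
  ]
}}

```text
clock: 9.65
position: [0.4922, 0.1589, 0.0143]
tool_rot: [3.141, 0.0, 3.141]
force: [0.4, 0.1, -0.5]
grip_width: 0.0663
finger_force: 0.0
```

Request:
{"fn": "move_arm", "kwargs": {
  "plan": [
    [[0,0,0,0,0,0,0.55],[0,0,-0.5,0,0,0,0.55],[0,0,-0.9,0,0,0,0.55],[0,0,-0.9,0,0,0,0.55],[0,0,-0.9,0,0,0,0.55],[0,0,-0.9,0,0,0,0.55],[-0.1,1,-0.9,0,0,0,0.55],[-0.1,1,-0.5,0,0,0,0.55],[-0.1,1,0,0,0,0,0.55],[-0.1,1,0,0,0,0,0.55]]
  ]
}}

```text
clock: 10.65
position: [0.5003, 0.2398, 0.1255]
tool_rot: [3.141, 0.001, 3.141]
force: [0.3, -0.1, 0.1]
grip_width: 0.0664
finger_force: 0.0
```

Run:
```python
from h import *
st()
c=cam("wrist"); cv2.imwrite("pics/w6.png",c[0]); print(find(c,"washer",(.511,.321)),find(c,"tail",(.489,.161)))
```

```text
t 10.65 p [0.5003 0.2398 0.1255] rpy [1.7996e+02 7.0000e-02 1.7995e+02] F [ 0.3 -0.1  0.1] w 66.4 ff 0.0
([512.0, 321.9], np.float64(26.2), np.float64(0.22), None, 207) ([474.5, 176.0], np.float64(17.4), np.float64(5.93), None, 396)
```

View pics/w6.png

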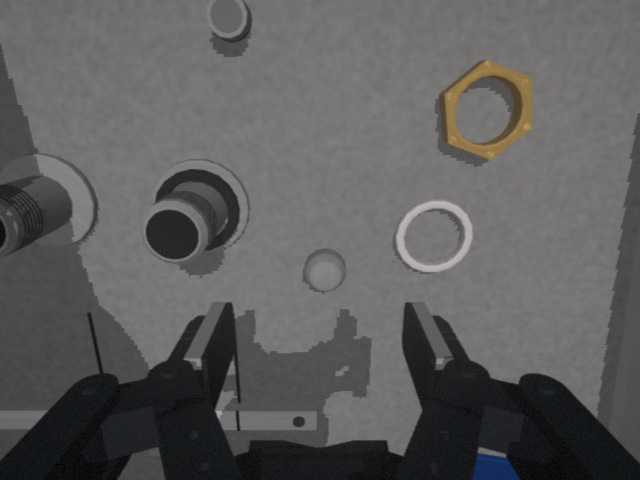

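Request:
{"fn": "move_arm", "kwargs": {
  "plan": [
    [[-0.12,0.815,0,0,0,0,0.55],[-0.12,0.815,0,0,0,0,0.55],[-0.12,0.815,0,0,0,0,0.55],[-0.12,0.815,0,0,0,0,0.55],[-0.12,0.815,0,0,0,0,0.55],[0,0,0.9,0,0,0,0.55],[0,0,0.9,0,0,0,0.55],[0,0,0.9,0,0,0,0.55],[0,0,0.9,0,0,0,0.55],[0,0,0.9,0,0,0,0.55]]
  ]
}}

```text
clock: 11.7
position: [0.5122, 0.3211, 0.0332]
tool_rot: [-3.142, -0.0, 3.141]
force: [0.0, 0.2, 0.2]
grip_width: 0.0662
finger_force: 0.0
```

Request:
{"fn": "move_arm", "kwargs": {
  "plan": [
    [[0,0,0.9,0,0,0,0.55],[0,0,0.5,0,0,0,0.55],[0,0,0,0,0,0,0.55],[0,0,0,0,0,0,-1],[0,0,0,0,0,0,-1],[0,0,0,0,0,0,-1],[0,0,0,0,0,0,-1],[0,0,0,0,0,0,-1],[0,0,0,0,0,0,-1],[0,0,0,0,0,0,-1]]
  ]
}}

```text
clock: 12.7
position: [0.5121, 0.3203, 0.0061]
tool_rot: [-3.142, -0.0, 3.141]
force: [-0.2, 0.4, 0.2]
grip_width: 0.0004
finger_force: 0.0
```

Run:
```python
from h import *
st()
c=cam("wrist"); cv2.imwrite("pics/w7.png",c[0]); print(held(c,"washer"),find(c,"washer",(.511,.321)))
```

```text
t 12.7 p [0.5121 0.3203 0.0061] rpy [-180.     -0.    179.95] F [-0.2  0.4  0.2] w 0.4 ff 0.0
None ([512.2, 321.1], np.float64(24.5), np.float64(2.24), None, 477)
```

The fingers closed above the washer because the tips sit back when open. I'll lift, open and go lower.

Request:
{"fn": "move_arm", "kwargs": {
  "plan": [
    [[0,0,-0.75,0,0,0,-1],[0,0,0,0,0,0,0.55],[0,0,0,0,0,0,0.55],[0,0,0,0,0,0,0.55],[0,0.05,0,0,0,0,0.55],[0,0,0.5,0,0,0,0.55],[0,0,0.35,0,0,0,0.55],[0,0,0.2,0,0,0,0.55],[0,0,0.15,0,0,0,0.55],[0,0,0,0,0,0,0.55]]
  ]
}}

```text
clock: 13.75
position: [0.5119, 0.3212, -0.0035]
tool_rot: [-3.141, -0.001, 3.141]
force: [-0.5, -0.1, 0.3]
grip_width: 0.0659
finger_force: 0.0
```

Request:
{"fn": "move_arm", "kwargs": {
  "plan": [
    [[0,0,0,0,0,0,-1],[0,0,0,0,0,0,-1],[0,0,0,0,0,0,-1],[0,0,0,0,0,0,-1],[0,0,0,0,0,0,-1],[0,0,0,0,0,0,-1],[0,0,0,0,0,0,-1],[0,0,0,0,0,0,-1],[0,0,0,0,0,0,-1],[0,0,0,0,0,0,-1]]
  ]
}}

```text
clock: 14.75
position: [0.5122, 0.3214, -0.0023]
tool_rot: [3.141, 0.0, 3.141]
force: [-2.8, -1.7, 6.0]
grip_width: 0.053
finger_force: 40.7
```

Run:
```python
from h import *
st()
c=cam("wrist"); cv2.imwrite("pics/w7.png",c[0]); print(held(c,"washer",.007),find(c,"washer",(.511,.321)))
```

```text
t 14.75 p [ 0.5122  0.3214 -0.0023] rpy [1.7999e+02 1.0000e-02 1.7995e+02] F [-2.8 -1.7  6. ] w 53.0 ff 40.7
(array([0.1, 0.4]), np.float64(21.8)) ([512.4, 321.3], np.float64(26.2), np.float64(0.62), None, 382)
```

Request:
{"fn": "move_arm", "kwargs": {
  "plan": [
    [[0,0,-0.4,0,0,0,-1],[0,0,-0.95,0,0,0,-1],[0,0,-0.95,0,0,0,-1],[0,0,-0.95,0,0,0,-1],[0,0,-0.95,0,0,0,-1],[0.127,-0.897,0,0,0,0,-1],[0.127,-0.897,0,0,0,0,-1],[0.127,-0.897,0,0,0,0,-1],[0.127,-0.897,0,0,0,0,-1],[0.127,-0.897,0,0,0,0,-1]]
  ]
}}

```text
clock: 15.8
position: [0.4992, 0.2303, 0.0813]
tool_rot: [3.142, 0.0, 3.141]
force: [1.2, -0.3, 0.4]
grip_width: 0.0526
finger_force: 41.9
```

Request:
{"fn": "move_arm", "kwargs": {
  "plan": [
    [[0.127,-0.897,0,0,0,0,-1],[0.127,-0.897,0,0,0,0,-1],[0.127,-0.897,0,0,0,0,-1],[0.127,-0.897,0,0,0,0,-1],[0,0,0.2,0,0,0,-1],[0,0,0.2,0,0,0,-1],[0,0,0.2,0,0,0,-1],[0,0,0,0,0,0,-1],[0,0,0,0,0,0,-1],[0,0,0,0,0,0,-1]]
  ]
}}

```text
clock: 16.8
position: [0.4891, 0.1602, 0.0691]
tool_rot: [3.142, 0.0, 3.141]
force: [0.2, -0.5, 0.2]
grip_width: 0.0525
finger_force: 41.9
```

Run:
```python
from h import *
st()
c=cam("wrist"); cv2.imwrite("pics/w8.png",c[0][150:450,120:520]); print(held(c,"washer",.007)); s=observe()
print(find(c,"tail",(.489,.161),rmax=.012), find(c,"washer",s["position"][:2],z0=s["position"][2]+.0023))
```

```text
t 16.8 p [0.4891 0.1602 0.0691] rpy [180.     0.   179.98] F [ 0.2 -0.5  0.2] w 52.5 ff 41.9
(array([-0.1,  0.6]), np.float64(21.7))
([489.3, 160.0], np.float64(13.9), np.float64(0.15), None, 176) ([489.3, 160.3], np.float64(26.4), np.float64(0.6), None, 377)
```

View pics/w8.png

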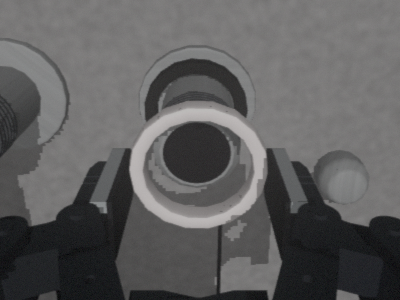

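The washer is centred over the tail. Lowering, releasing, then on to the nut.

Request:
{"fn": "move_arm", "kwargs": {
  "plan": [
    [[0,0,0.383,0,0,0,-1],[0,0,0.383,0,0,0,-1],[0,0,0.383,0,0,0,-1],[0,0,0.383,0,0,0,-1],[0,0,0.383,0,0,0,-1],[0,0,0.383,0,0,0,-1],[0,0,0.383,0,0,0,-1],[0,0,0,0,0,0,-1],[0,0,0,0,0,0,0.55],[0,0,0,0,0,0,0.55]]
  ]
}}

```text
clock: 17.85
position: [0.4892, 0.1599, 0.0157]
tool_rot: [3.141, 0.0, 3.141]
force: [0.5, -0.5, -0.7]
grip_width: 0.0666
finger_force: 0.0
```

Request:
{"fn": "move_arm", "kwargs": {
  "plan": [
    [[0,0,0,0,0,0,0.55],[0,0,-0.6,0,0,0,0.55],[0,0,-0.95,0,0,0,0.55],[0,0,-0.95,0,0,0,0.55],[0,0,-0.95,0,0,0,0.55],[0,0,-0.95,0,0,0,0.55],[0.307,0.93,0,0,0,0,0.55],[0.307,0.93,0,0,0,0,0.55],[0.307,0.93,0,0,0,0,0.55],[0.307,0.93,0,0,0,0,0.55]]
  ]
}}

```text
clock: 18.85
position: [0.4645, 0.2351, 0.1046]
tool_rot: [3.141, 0.001, 3.141]
force: [-0.1, -0.4, 0.8]
grip_width: 0.0661
finger_force: 0.0
```

Request:
{"fn": "move_arm", "kwargs": {
  "plan": [
    [[0.307,0.93,0,0,0,0,0.55],[0.307,0.93,0,0,0,0,0.55],[0.307,0.93,0,0,0,0,0.55],[0.307,0.93,0,0,0,0,0.55],[0.307,0.93,0,0,0,0,0.55],[0.307,0.93,0,0,0,0,0.55],[0,0,0,0,0,-0.82,0.55],[0,0,0,0,0,-0.83,0.55],[0,0,0,0,0,0,0.55],[0,0,0,0,0,0,0.55]]
  ]
}}

```text
clock: 19.85
position: [0.428, 0.3458, 0.1042]
tool_rot: [3.141, 0.0, -2.973]
force: [0.3, -1.1, 0.7]
grip_width: 0.0665
finger_force: 0.0
```

Run:
```python
from h import *
st()
c=cam("wrist"); cv2.imwrite("pics/w9.png",c[0]); r=find(c,"nut",(.427,.346)); print(r); go(r[0][0]/1e3,r[0][1]/1e3,-.003)
```

```text
t 19.85 p [0.428  0.3458 0.1042] rpy [ 1.7998e+02  3.0000e-02 -1.7032e+02] F [ 0.3 -1.1  0.7] w 66.5 ff 0.0
([427.7, 345.4], np.float64(28.0), np.float64(1.28), np.float64(40.0), 257)
shift mm [  0.4  -0.4 107. ] yaw -170.31
```

Request:
{"fn": "move_arm", "kwargs": {
  "plan": [
    [[0.02,-0.02,0.9,0,0,-0.05,0.55],[0,0,1,0,0,0,0.55],[0,0,1,0,0,0,0.55],[0,0,1,0,0,0,0.55],[0,0,0.9,0,0,0,0.55],[0,0,0.3,0,0,0,0.55],[0,0,0.15,0,0,0,0.55],[0,0,0,0,0,0,0.55],[0,0,0,0,0,0,-1],[0,0,0,0,0,0,-1]]
  ]
}}

```text
clock: 20.9
position: [0.4279, 0.3458, -0.0004]
tool_rot: [3.141, 0.001, -2.965]
force: [-2.0, -1.9, 6.5]
grip_width: 0.0512
finger_force: 40.8
```

Request:
{"fn": "move_arm", "kwargs": {
  "plan": [
    [[0,0,0,0,0,0,-1],[0,0,0,0,0,0,-1],[0,0,0,0,0,0,-1],[0,0,-0.4,0,0,0,-1],[0,0,-0.95,0,0,0,-1],[0,0,-0.95,0,0,0,-1],[0,0,-0.95,0,0,0,-1],[0,0,-0.95,0,0,0,-1],[0,0,0,0,0,0.83,-1],[0,0,0,0,0,0.87,-1]]
  ]
}}

```text
clock: 21.9
position: [0.428, 0.3458, 0.0841]
tool_rot: [3.14, 0.001, 3.137]
force: [-0.5, 0.1, -1.0]
grip_width: 0.0506
finger_force: 42.6
```

Run:
```python
from h import *
st(); s=observe()
c=cam("wrist"); r=find(c,"nut",s["position"][:2],z0=s["position"][2]+.002); print(r,np.array(r[0])-s["position"][:2]*1000 if 0 else "")
go(.4893,.1602)
```

```text
t 21.9 p [0.428  0.3458 0.0841] rpy [1.7991e+02 7.0000e-02 1.7973e+02] F [-0.5  0.1 -1. ] w 50.6 ff 42.6
([426.9, 346.1], np.float64(29.0), np.float64(1.52), np.float64(29.6), 427) 
shift mm [ -63.5 -184.9   -0.2] yaw 179.39
```

Request:
{"fn": "move_arm", "kwargs": {
  "plan": [
    [[-0.312,-0.93,0,0,0,0,-1],[-0.312,-0.93,0,0,0,0,-1],[-0.312,-0.93,0,0,0,0,-1],[-0.312,-0.93,0,0,0,0,-1],[-0.312,-0.93,0,0,0,0,-1],[-0.312,-0.93,0,0,0,0,-1],[-0.312,-0.93,0,0,0,0,-1],[-0.312,-0.93,0,0,0,0,-1],[-0.312,-0.93,0,0,0,0,-1],[-0.312,-0.93,0,0,0,0,-1]]
  ]
}}

```text
clock: 22.95
position: [0.4901, 0.1587, 0.0831]
tool_rot: [3.141, 0.001, -3.141]
force: [1.0, 0.2, -0.7]
grip_width: 0.051
finger_force: 42.6
```

Request:
{"fn": "move_arm", "kwargs": {
  "plan": [
    [[0,0,0.3,0,0,0,-1],[0,0,0.3,0,0,0,-1],[0,0,0.1,0,0,0,-1],[0,0,0,0,0,0,-1],[0,0,0,0,0,0,-1],[0,0,0,0,0,0,-1],[0,0,0,0,0,0,-1],[0,0,0,0,0,0,-1],[0,0,0,0,0,0,-1],[0,0,0,0,0,0,-1]]
  ]
}}

```text
clock: 23.95
position: [0.4898, 0.1595, 0.0685]
tool_rot: [3.142, 0.0, 3.141]
force: [-0.3, -0.2, -0.6]
grip_width: 0.051
finger_force: 42.6
```

Run:
```python
from h import *
st(); s=observe()
c=cam("wrist"); cv2.imwrite("pics/w10.png",c[0][150:450,120:520]); print(find(c,"tail",(.489,.161),rmax=.012),find(c,"nut",s["position"][:2],z0=s["position"][2]+.0004))
t=cam("top"); print([find(t,"tail",xy,rmax=.06) for xy in [(.489,.161),(.483,.056),(.468,-.047),(.473,-.166)]])
```

```text
t 23.95 p [0.4898 0.1595 0.0685] rpy [180.     0.   179.95] F [-0.3 -0.2 -0.6] w 51.0 ff 42.6
([489.7, 159.9], np.float64(13.7), np.float64(0.42), None, 179) ([489.7, 159.9], np.float64(29.4), np.float64(1.55), np.float64(29.8), 427)
[None, ([484.9, 56.0], np.float64(12.8), np.float64(0.5), None, 40), ([466.4, -46.7], np.float64(13.1), np.float64(0.49), None, 42), ([472.5, -127.4], np.float64(12.5), np.float64(0.5), None, 40)]
```

Nut is aligned. The top view also shows that done2 has been knocked to y = -127. Lowering the nut, then gripping the tail to line up waste1.

Request:
{"fn": "move_arm", "kwargs": {
  "plan": [
    [[0,0,0.363,0,0,0,-1],[0,0,0.363,0,0,0,-1],[0,0,0.363,0,0,0,-1],[0,0,0.363,0,0,0,-1],[0,0,0.363,0,0,0,-1],[0,0,0.363,0,0,0,-1],[0,0,0,0,0,0,-1],[0,0,0,0,0,0,0.55],[0,0,0,0,0,0,0.55],[0,0,0,0,0,0,0.55]]
  ]
}}

```text
clock: 25.05
position: [0.4899, 0.1595, 0.025]
tool_rot: [3.142, 0.0, 3.141]
force: [-0.5, 0.1, 0.3]
grip_width: 0.0665
finger_force: 0.0
```

Request:
{"fn": "move_arm", "kwargs": {
  "plan": [
    [[0,0,-0.45,0,0,0,0.55],[0,0,-0.45,0,0,0,0.55],[0,0,0,0,0,0,-1],[0,0,0,0,0,0,-1],[0,0,0,0,0,0,-1],[0,0,0,0,0,0,-1],[0,0,0,0,0,0,-1],[0,0,0,0,0,0,-1],[0,0,0,0,0,0,-1],[0,0,0,0,0,0,-1]]
  ],
  "grip_force": 60
}}

```text
clock: 26.05
position: [0.4901, 0.1594, 0.0438]
tool_rot: [3.141, 0.001, 3.141]
force: [-4.6, -1.9, 25.4]
grip_width: 0.0357
finger_force: 57.2
```

Run:
```python
from h import *
st(); s=observe()
c=cam("wrist"); cv2.imwrite("pics/w11.png",c[0]); print(find(c,"tail",(.489,.161),rmax=.012))
t=cam("top"); im=t[0]
# bar: bright pixels near the front face; lines: dark thin
for y in (.20,.12,.09,.01,-.02,-.10,-.12,-.19):
    X=np.arange(.64,.71,.0005); uv=proj(t,np.c_[X,np.full(len(X),y),np.full(len(X),.01)]); v=cv2.remap(im.max(2),uv[:,0:1].astype(np.float32),uv[:,1:].astype(np.float32),1)[:,0].astype(float)
    print(y,round(X[np.argmax(np.gradient(v))],4),round(X[np.argmin(np.gradient(v))],4))
for x in (.58,.60,.62):
  o=[]
  for y0 in (.174,.064,-.046,-.156):
    Y=np.arange(y0-.012,y0+.012,.0005); uv=proj(t,np.c_[np.full(len(Y),x),Y,0*Y]); v=cv2.remap(im.max(2),uv[:,0:1].astype(np.float32),uv[:,1:].astype(np.float32),1)[:,0].astype(float)
    w=np.clip(np.median(v)-10-v,0,None); o.append(round((w*Y).sum()/max(w.sum(),1e-9),4))
  print(x,o)
```

```text
t 26.05 p [0.4901 0.1594 0.0438] rpy [1.7999e+02 5.0000e-02 1.7994e+02] F [-4.6 -1.9 25.4] w 35.7 ff 57.2
([489.2, 159.9], np.float64(14.0), np.float64(0.11), None, 204)
0.2 0.659 0.6795
0.12 0.658 0.678
0.09 0.658 0.678
0.01 0.657 0.6775
-0.02 0.657 0.677
-0.1 0.681 0.6765
-0.12 0.68 0.676
-0.19 0.6575 0.6755
0.58 [np.float64(0.0), np.float64(0.0603), np.float64(-0.0435), np.float64(-0.1541)]
0.6 [np.float64(0.1809), np.float64(0.0655), np.float64(-0.0437), np.float64(-0.1542)]
0.62 [np.float64(0.176), np.float64(0.0664), np.float64(-0.0438), np.float64(-0.1543)]
```

View pics/w11.png

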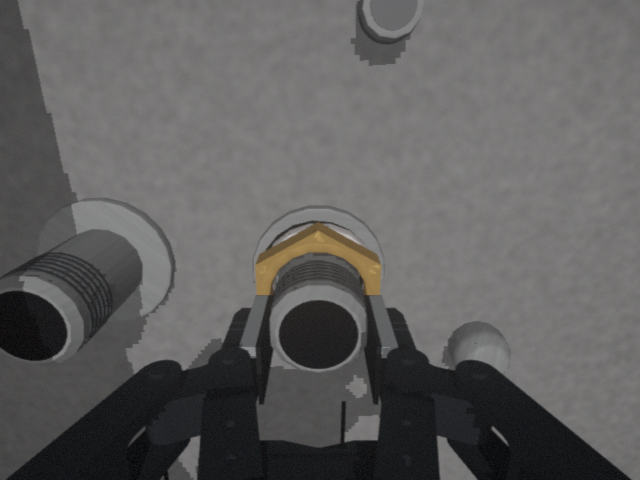

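Run:
```python
from h import *
f=grab_frame("wrist"); T=np.array(f["tool_from_camera"]); K=np.array(f["intrinsics"])
im=cv2.imread("pics/w4.png"); W=R.from_euler("xyz",np.radians([179.98,.02,180])).as_matrix(); p=np.array([.5401,.1623,.1169])
c=(im,K,W@T[:3,:3],p+W@T[:3,3]); g=im.max(2).astype(float)
for col in (70,100,160,210,360,385):
    v=g[365:415,col]; print(col,v[::1].astype(int)[:45].tolist())
for row in (285,300,315,330,345):
    o=[]
    for c0 in (28+ (row-270)*0.24,182+(row-270)*.1,334):
        lo=int(c0)-10; v=g[row,lo:lo+21]; w=np.clip(np.median(v)-12-v,0,None); u=(w*np.arange(lo,lo+21)).sum()/max(w.sum(),1e-9)
        o.append((round(u,1),np.round(ray(c,(u,row),0)[0][:2]*1e3,1).tolist()))
    print(row,o)
```

```text
70 [86, 87, 85, 84, 87, 86, 86, 86, 88, 87, 88, 97, 114, 121, 124, 126, 126, 126, 125, 128, 124, 123, 119, 121, 121, 122, 123, 123, 120, 121, 120, 120, 108, 84, 81, 85, 80, 82, 83, 83, 82, 83, 74, 62, 41]
100 [83, 83, 83, 86, 85, 88, 86, 85, 87, 88, 90, 95, 114, 122, 114, 91, 47, 31, 34, 32, 29, 28, 31, 31, 32, 31, 28, 31, 29, 32, 32, 30, 30, 31, 29, 27, 28, 31, 32, 27, 29, 33, 35, 29, 33]
160 [85, 86, 85, 82, 85, 89, 87, 87, 85, 56, 37, 36, 35, 34, 34, 33, 35, 31, 34, 30, 31, 28, 36, 31, 31, 33, 26, 29, 32, 29, 32, 33, 29, 32, 34, 31, 31, 39, 43, 41, 42, 43, 42, 43, 44]
210 [35, 34, 36, 38, 37, 34, 40, 34, 38, 33, 34, 36, 36, 34, 34, 36, 31, 35, 34, 34, 37, 33, 32, 34, 33, 31, 37, 32, 36, 36, 34, 31, 25, 27, 28, 28, 28, 32, 32, 33, 35, 33, 33, 30, 33]
360 [94, 93, 93, 95, 93, 92, 92, 94, 95, 93, 93, 93, 98, 117, 125, 127, 130, 131, 131, 126, 127, 126, 128, 131, 130, 129, 128, 128, 128, 127, 128, 127, 128, 128, 128, 127, 130, 133, 135, 134, 133, 132, 129, 125, 124]
385 [129, 129, 130, 130, 127, 124, 128, 128, 131, 130, 130, 131, 138, 175, 179, 181, 183, 183, 182, 183, 180, 181, 182, 184, 184, 184, 181, 180, 181, 179, 179, 180, 181, 179, 139, 130, 134, 133, 133, 134, 129, 129, 131, 128, 129]
285 [(np.float64(29.7), [586.4, -45.3]), (np.float64(181.9), [586.6, 64.4]), (np.float64(334.2), [586.7, 174.4])]
300 [(np.float64(33.4), [598.5, -45.5]), (np.float64(183.7), [598.7, 64.4]), (np.float64(333.5), [598.9, 174.0])]
315 [(np.float64(37.4), [611.0, -45.5]), (np.float64(184.8), [611.2, 63.8]), (np.float64(333.4), [611.4, 174.1])]
330 [(np.float64(41.1), [623.9, -45.7]), (np.float64(186.9), [624.1, 64.0]), (np.float64(333.3), [624.3, 174.1])]
345 [(np.float64(44.9), [637.1, -45.8]), (np.float64(193.1), [637.3, 67.3]), (np.float64(0.0), [637.0, -80.1])]
```

Run:
```python
from h import *
f=grab_frame("wrist"); T=np.array(f["tool_from_camera"]); K=np.array(f["intrinsics"])
W=R.from_euler("xyz",np.radians([179.98,.02,180])).as_matrix(); p=np.array([.5401,.1623,.1169])
c=(None,K,W@T[:3,:3],p+W@T[:3,3])
for uv,z in [((385,377.3),0),((385,377.3),.01),((385,398.8),.01),((70,376.3),0),((70,376.3),.01),((70,397.1),.01),((360,377.5),0)]: print(uv,z,ray(c,uv,z)[0].round(4))
```

```text
(385, 377.3) 0 [0.6674 0.2153 0.    ]
(385, 377.3) 0.01 [0.6593 0.2133 0.01  ]
(385, 398.8) 0.01 [0.6795 0.2144 0.01  ]
(70, 376.3) 0 [ 0.666  -0.0326  0.    ]
(70, 376.3) 0.01 [ 0.6579 -0.025   0.01  ]
(70, 397.1) 0.01 [ 0.6774 -0.029   0.01  ]
(360, 377.5) 0 [0.6676 0.1956 0.    ]
```

Marks from the wrist view: lines at y = 174, 64, -45.8 and -155.8, bar face x ≈ 0.659 to 0.656. Carrying waste1 to line 1.

Request:
{"fn": "move_arm", "kwargs": {
  "plan": [
    [[0,0,-0.5,0,0,0,-1],[0,0,0,0,0,0,-1],[-0.949,0.1,0,0,0,0,-1],[-0.949,0.1,0,0,0,0,-1],[-0.949,0.1,0,0,0,0,-1],[-0.949,0.1,0,0,0,0,-1],[-0.949,0.1,0,0,0,0,-1],[-0.949,0.1,0,0,0,0,-1],[-0.949,0.1,0,0,0,0,-1],[0,0,0,0,0,0,-1]]
  ]
}}

```text
clock: 27.25
position: [0.6243, 0.1732, 0.0523]
tool_rot: [3.142, 0.001, 3.14]
force: [-1.4, 0.4, -3.4]
grip_width: 0.0358
finger_force: 60.7
```

Request:
{"fn": "move_arm", "kwargs": {
  "plan": [
    [[0,0,0,0,0,0,-1],[0,0,0.2,0,0,0,-1],[0,0,0.2,0,0,0,-1],[0,0,0.1,0,0,0,-1],[-0.05,0,0,0,0,0,-1],[-0.05,0,0,0,0,0,-1],[0,0,0,0,0,0,-1],[0,0,0,0,0,0,-1],[0,0,0,0,0,0,-1],[0,0,0,0,0,0,-1]]
  ]
}}

```text
clock: 28.25
position: [0.6229, 0.1735, 0.0442]
tool_rot: [-3.141, -0.003, 3.141]
force: [-19.5, -3.3, 32.5]
grip_width: 0.0359
finger_force: 64.3
```

Run:
```python
from h import *
st(); s=observe()
c=cam("wrist"); print(find(c,"tail",s["position"][:2],rmax=.012,z0=0.0))
```

```text
t 28.25 p [0.6229 0.1735 0.0442] rpy [-1.7998e+02 -1.6000e-01  1.7997e+02] F [-19.5  -3.3  32.5] w 35.9 ff 64.3
([622.3, 173.9], np.float64(14.0), np.float64(0.11), None, 204)
```

Request:
{"fn": "move_arm", "kwargs": {
  "plan": [
    [[0,0,-0.03,0,0,0,-1],[0,0,-0.03,0,0,0,-1],[0,0,0,0,0,0,-1],[0,0,0,0,0,0,-1],[0,0,0,0,0,0,-1],[0,0,0,0,0,0,-1],[0,0,0,0,0,0,-1],[0,0,0,0,0,0,-1],[0,0,0,0,0,0,-1],[0,0,0,0,0,0,-1]]
  ]
}}

```text
clock: 29.3
position: [0.6246, 0.1734, 0.0441]
tool_rot: [3.142, -0.0, 3.141]
force: [-3.4, 1.0, 1.6]
grip_width: 0.0355
finger_force: 61.3
```

Request:
{"fn": "move_arm", "kwargs": {
  "plan": [
    [[-0.05,0,0,0,0,0,-1],[0,0,0,0,0,0,-1],[0,0,0,0,0,0,-1],[0,0,0,0,0,0,-1],[0,0,0,0,0,0,-1],[0,0,0,0,0,0,-1],[0,0,0,0,0,0,-1],[0,0,0,0,0,0,-1],[0,0,0,0,0,0,-1],[0,0,0,0,0,0,-1]]
  ]
}}

```text
clock: 30.3
position: [0.6256, 0.1733, 0.0441]
tool_rot: [-3.142, -0.0, 3.141]
force: [-0.1, 0.4, -3.5]
grip_width: 0.0354
finger_force: 60.8
```

Request:
{"fn": "move_arm", "kwargs": {
  "plan": [
    [[-0.04,0,0,0,0,0,-1],[0,0,0,0,0,0,-1],[0,0,0,0,0,0,-1],[-0.02,0,0,0,0,0,-1],[0,0,0,0,0,0,-1],[0,0,0,0,0,0,-1],[0,0,0,0,0,0,-1],[0,0,0,0,0,0,-1],[0,0,0,0,0,0,-1],[0,0,0,0,0,0,-1]]
  ]
}}

```text
clock: 31.3
position: [0.6269, 0.1733, 0.0441]
tool_rot: [-3.142, 0.0, 3.141]
force: [-0.2, -0.6, -3.7]
grip_width: 0.0358
finger_force: 60.7
```

Run:
```python
from h import *
st(); s=observe()
c=cam("wrist"); print(find(c,"tail",s["position"][:2],rmax=.012,z0=0.0))
t=cam("top"); cv2.imwrite("pics/t3.png",t[0]); print(find(t,"tail",(.625,.174),rmax=.03))
```

```text
t 31.3 p [0.6269 0.1733 0.0441] rpy [-180.      0.    179.95] F [-0.2 -0.6 -3.7] w 35.8 ff 60.7
([626.1, 173.8], np.float64(14.0), np.float64(0.11), None, 206)
None
```

Request:
{"fn": "move_arm", "kwargs": {
  "plan": [
    [[-0.04,0,0,0,0,0,-1],[0,0,0,0,0,0,-1],[0,0,0,0,0,0,-1],[-0.03,0,0,0,0,0,-1],[0,0,0,0,0,0,-1],[0,0,0,0,0,0,-1],[0,0,0,0,0,0,-1],[0,0,0,0,0,0,-1],[0,0,0,0,0,0,-1],[0,0,0,0,0,0,-1]]
  ]
}}

```text
clock: 32.4
position: [0.628, 0.1733, 0.0443]
tool_rot: [-3.142, -0.0, 3.141]
force: [-5.0, -0.3, 3.4]
grip_width: 0.0356
finger_force: 61.5
```

Request:
{"fn": "move_arm", "kwargs": {
  "plan": [
    [[-0.03,0,0,0,0,0,-1],[0,0,0,0,0,0,-1],[0,0,0,0,0,0,-1],[0,0,0,0,0,0,-1],[0,0,0,0,0,0,-1],[0,0,0,0,0,0,-1],[0,0,0,0,0,0,-1],[0,0,0,0,0,0,-1],[0,0,0,0,0,0,-1],[0,0,0,0,0,0,-1]]
  ]
}}

```text
clock: 33.4
position: [0.6283, 0.1734, 0.0444]
tool_rot: [-3.141, -0.001, 3.141]
force: [-7.6, -0.0, 8.1]
grip_width: 0.0354
finger_force: 61.9
```

Contact with the bar at about 8 N. Releasing and heading to the right-hand rings.

Request:
{"fn": "move_arm", "kwargs": {
  "plan": [
    [[0,0,0,0,0,0,0.55],[0,0,0,0,0,0,0.55],[0,0,-0.8,0,0,0,0.55],[0,0,-1,0,0,0,0.55],[0,-1,-1,0,0,0,0.55],[0,-1,-1,0,0,0,0.55],[0,-1,0,0,0,0,0.55],[0,-1,0,0,0,0,0.55],[0,-1,0,0,0,0,0.55],[0,-1,0,0,0,0,0.55]]
  ],
  "grip_force": 50
}}

```text
clock: 34.4
position: [0.6292, 0.0525, 0.1215]
tool_rot: [3.141, 0.001, 3.141]
force: [-0.9, -0.2, -0.4]
grip_width: 0.066
finger_force: 0.0
```

Request:
{"fn": "move_arm", "kwargs": {
  "plan": [
    [[0.12,-1,0,0,0,0,0.55],[0.12,-1,0,0,0,0,0.55],[0.12,-1,0,0,0,0,0.55],[0.12,-1,0,0,0,0,0.55],[0.12,-1,0,0,0,0,0.55],[0.12,-1,0,0,0,0,0.55],[0.12,-1,0,0,0,0,0.55],[0.12,-1,0,0,0,0,0.55],[0.12,-1,0,0,0,0,0.55],[0.12,-1,0,0,0,0,0.55]]
  ]
}}

```text
clock: 35.4
position: [0.6049, -0.1477, 0.1215]
tool_rot: [-3.141, 0.001, 3.141]
force: [0.4, 0.4, 0.3]
grip_width: 0.0662
finger_force: 0.0
```

Request:
{"fn": "move_arm", "kwargs": {
  "plan": [
    [[0,-1,0,0,0,0,0.55],[0,-1,0,0,0,0,0.55],[0,-1,0,0,0,0,0.55],[0,-1,0,0,0,0,0.55],[0,-1,0,0,0,0,0.55],[0,-1,0,0,0,0,0.55],[0,-1,0,0,0,0,0.55],[0,-1,0,0,0,0,0.55],[0,-0.35,0,0,0,0,0.55],[0,0,0,0,0,0,0.55]]
  ]
}}

```text
clock: 36.4
position: [0.6041, -0.3148, 0.1199]
tool_rot: [-3.141, -0.0, 3.139]
force: [-0.3, 0.8, 0.1]
grip_width: 0.0663
finger_force: 0.0
```

Run:
```python
from h import *
st(); print(observe()["qpos"].round(2) if hasattr(observe()["qpos"],"round") else observe()["qpos"])
c=cam("wrist"); cv2.imwrite("pics/w12.png",c[0]); r=find(c,"gasket",(.605,-.316)); print(r,find(c,"washer",(.42,-.337)),find(c,"nut",(.497,-.352)))
go(r[0][0]/1e3,r[0][1]/1e3,-.003)
t=cam("top"); cv2.imwrite("pics/t4.png",t[0]); print([find(t,"tail",xy,rmax=.06) for xy in [(.627,.174),(.483,.056),(.468,-.047),(.473,-.127)]])
```

```text
t 36.4 p [ 0.6041 -0.3148  0.1199] rpy [-1.7999e+02 -1.0000e-02  1.7987e+02] F [-0.3  0.8  0.1] w 66.3 ff 0.0
[ 0.41  0.73 -0.03  1.53  0.03  0.89  1.94]
([606.6, -317.7], np.float64(27.3), np.float64(0.42), None, 224) None ([497.0, -353.6], np.float64(27.6), np.float64(1.21), np.float64(3.8), 297)
shift mm [ -2.2  -4.2 122.9] yaw 179.93
[([626.2, 175.7], np.float64(12.5), np.float64(0.43), None, 37), ([484.9, 56.3], np.float64(12.6), np.float64(0.54), None, 39), ([466.5, -46.6], np.float64(12.6), np.float64(0.53), None, 40), ([472.2, -127.0], np.float64(13.2), np.float64(0.55), None, 42)]
```

View pics/t4.png

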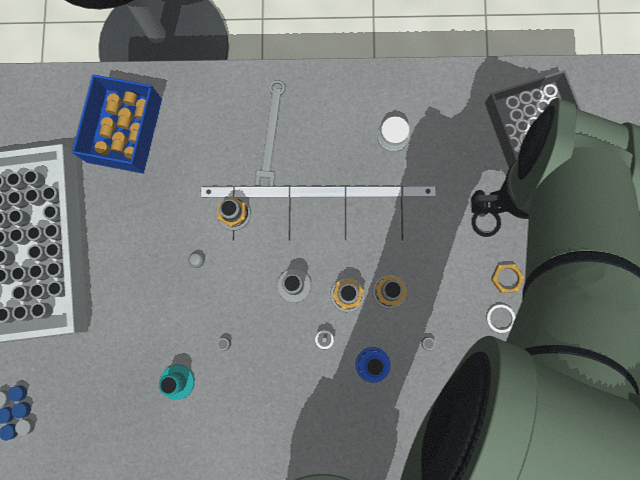

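The top view shows waste1 complete on line 1 at (233,210). The other wastes are at (292,284), (348,292) and (392,290). Now the right-hand gasket.

Request:
{"fn": "move_arm", "kwargs": {
  "plan": [
    [[-0.11,-0.16,0.9,0,0,0,0.55],[0,0,1,0,0,0,0.55],[0,0,1,0,0,0,0.55],[0,0,1,0,0,0,0.55],[0,0,1,0,0,0,0.55],[0,0,0.75,0,0,0,0.55],[0,0,0.3,0,0,0,0.55],[0,0,0.15,0,0,0,0.55],[0,0,0,0,0,0,0.55],[0,0,0,0,0,0,-1]]
  ],
  "grip_force": 40
}}

```text
clock: 37.5
position: [0.6071, -0.317, -0.0009]
tool_rot: [-3.141, 0.001, 3.141]
force: [-10.2, 4.7, 23.8]
grip_width: 0.0547
finger_force: 37.9
```

Request:
{"fn": "move_arm", "kwargs": {
  "plan": [
    [[0,0,0,0,0,0,-1],[0,0,0,0,0,0,-1],[0,0,0,0,0,0,-1],[0,0,-0.4,0,0,0,-1],[0,0,-0.95,0,0,0,-1],[0,0,-0.95,0,0,0,-1],[0,0,-0.95,0,0,0,-1],[0,0,-0.95,0,0,0,-1],[0,0,0,0,0,0,-1],[0,0,0,0,0,0,-1]]
  ]
}}

```text
clock: 38.5
position: [0.6071, -0.3171, 0.0837]
tool_rot: [-3.141, 0.002, 3.141]
force: [-0.6, 0.5, -1.0]
grip_width: 0.0543
finger_force: 42.4
```

Run:
```python
from h import *
st(); s=observe()
c=cam("wrist"); cv2.imwrite("pics/w13.png",c[0]); print(proj(c,s["position"])); print(held(c,"gasket",.0065))
go(.4855,.0565)
```

```text
t 38.5 p [ 0.6071 -0.3171  0.0837] rpy [-1.7995e+02  1.0000e-01  1.7995e+02] F [-0.6  0.5 -1. ] w 54.3 ff 42.4
[[316.96547861 311.36602631]]
(array([-1.9,  0.3]), np.float64(19.7))
shift mm [ 1.215e+02  3.733e+02 -2.000e-01] yaw 179.95
```

Request:
{"fn": "move_arm", "kwargs": {
  "plan": [
    [[0.176,0.982,0,0,0,0,-1],[0.176,0.982,0,0,0,0,-1],[0.176,0.982,0,0,0,0,-1],[0.176,0.982,0,0,0,0,-1],[0.176,0.982,0,0,0,0,-1],[0.176,0.982,0,0,0,0,-1],[0.176,0.982,0,0,0,0,-1],[0.176,0.982,0,0,0,0,-1],[0.176,0.982,0,0,0,0,-1],[0.176,0.982,0,0,0,0,-1]]
  ]
}}

```text
clock: 39.55
position: [0.5711, -0.119, 0.082]
tool_rot: [3.142, -0.0, 3.141]
force: [0.6, -0.4, 0.2]
grip_width: 0.0539
finger_force: 42.4
```

Request:
{"fn": "move_arm", "kwargs": {
  "plan": [
    [[0.176,0.982,0,0,0,0,-1],[0.176,0.982,0,0,0,0,-1],[0.176,0.982,0,0,0,0,-1],[0.176,0.982,0,0,0,0,-1],[0.176,0.982,0,0,0,0,-1],[0.176,0.982,0,0,0,0,-1],[0.176,0.982,0,0,0,0,-1],[0.176,0.982,0,0,0,0,-1],[0.176,0.982,0,0,0,0,-1],[0,0,0,0,0,0,-1]]
  ]
}}

```text
clock: 40.55
position: [0.5392, 0.0597, 0.082]
tool_rot: [3.14, -0.0, -3.139]
force: [-0.2, 0.2, 0.7]
grip_width: 0.0545
finger_force: 42.4
```

Run:
```python
from h import *
st(); s=observe()
c=cam("wrist"); r=find(c,"tail",(.485,.056)); print(r); go(r[0][0]/1e3+.002,r[0][1]/1e3-.0003,.067)
```

```text
t 40.55 p [0.5392 0.0597 0.082 ] rpy [ 1.7994e+02 -3.0000e-02 -1.7984e+02] F [-0.2  0.2  0.7] w 54.5 ff 42.4
([485.8, 54.8], np.float64(13.7), np.float64(0.14), None, 192)
shift mm [51.8 -3.5 15.1] yaw -179.91
```

Request:
{"fn": "move_arm", "kwargs": {
  "plan": [
    [[0.87,-0.03,0,0,0,0,-1],[0.87,-0.03,0,0,0,0,-1],[0.87,-0.03,0,0,0,0,-1],[0,0,0.3,0,0,0,-1],[0,0,0.3,0,0,0,-1],[0,0,0.1,0,0,0,-1],[0,0,0,0,0,0,-1],[0,0,0,0,0,0,-1],[0,0,0,0,0,0,-1],[0,0,0,0,0,0,-1]]
  ]
}}

```text
clock: 41.6
position: [0.4881, 0.0546, 0.0682]
tool_rot: [3.142, 0.0, 3.141]
force: [-0.9, -0.1, -0.5]
grip_width: 0.0543
finger_force: 42.4
```

Run:
```python
from h import *
st(); s=observe(); p=s["position"]
c=cam("wrist"); cv2.imwrite("pics/w14.png",c[0][150:450,120:520])
m=mask(c[0],"tail"); cs,h=cv2.findContours(m,cv2.RETR_CCOMP,cv2.CHAIN_APPROX_NONE)
def fit(k,z):
    P=ray(c,k,z)[:,:2]*1e3; A=np.c_[2*P,np.ones(len(P))]; q=np.linalg.lstsq(A,(P**2).sum(1),rcond=None)[0]; return q[:2].round(1),round(np.sqrt(q[2]+q[0]**2+q[1]**2),1)
for k,hh in zip(cs,h[0]):
    if len(k)>120:
        q=proj(c,p)[0]; k=k[:,0]
        if np.hypot(*(k.mean(0)-q))<60: print("hole" if hh[3]>=0 else "ext",len(k),fit(k,.062),fit(k,p[2]+.005))
```

```text
t 41.6 p [0.4881 0.0546 0.0682] rpy [1.8000e+02 2.0000e-02 1.7995e+02] F [-0.9 -0.1 -0.5] w 54.3 ff 42.4
hole 358 (array([493. ,  55.1]), np.float64(19.0)) (array([486.3,  55.2]), np.float64(17.6))
```

Request:
{"fn": "move_arm", "kwargs": {
  "plan": [
    [[0,0,0.376,0,0,0,-1],[0,0,0.376,0,0,0,-1],[0,0,0.376,0,0,0,-1],[0,0,0.376,0,0,0,-1],[0,0,0.376,0,0,0,-1],[0,0,0.376,0,0,0,-1],[0,0,0.376,0,0,0,-1],[0,0,0.376,0,0,0,-1],[0,0,0,0,0,0,-1],[0,0,0,0,0,0,0.55]]
  ]
}}

```text
clock: 42.65
position: [0.4878, 0.0546, 0.0079]
tool_rot: [-3.141, -0.0, 3.141]
force: [0.2, -0.2, -0.1]
grip_width: 0.0655
finger_force: 0.0
```

Run:
```python
from h import *
st()
```

```text
t 42.65 p [0.4878 0.0546 0.0079] rpy [-1.7999e+02 -2.0000e-02  1.7995e+02] F [ 0.2 -0.2 -0.1] w 65.5 ff 0.0
```

Request:
{"fn": "move_arm", "kwargs": {
  "plan": [
    [[0,0,0,0,0,0,0.55],[0,0,-0.5,0,0,0,0.55],[0,0,-1,0,0,0,0.55],[0,0,-1,0,0,0,0.55],[0,0,-1,0,0,0,0.55],[0,0,-1,0,0,0,0.55],[0.167,-0.983,0,0,0,0,0.55],[0.167,-0.983,0,0,0,0,0.55],[0.167,-0.983,0,0,0,0,0.55],[0.167,-0.983,0,0,0,0,0.55]]
  ]
}}

```text
clock: 43.65
position: [0.4744, -0.0248, 0.099]
tool_rot: [3.142, 0.001, 3.141]
force: [0.7, -0.2, -0.5]
grip_width: 0.0662
finger_force: 0.0
```

Request:
{"fn": "move_arm", "kwargs": {
  "plan": [
    [[0.167,-0.983,0,0,0,0,0.55],[0.167,-0.983,0,0,0,0,0.55],[0.167,-0.983,0,0,0,0,0.55],[0.167,-0.983,0,0,0,0,0.55],[0.167,-0.983,0,0,0,0,0.55],[0.167,-0.983,0,0,0,0,0.55],[0.167,-0.983,0,0,0,0,0.55],[0.167,-0.983,0,0,0,0,0.55],[0.167,-0.983,0,0,0,0,0.55],[0.167,-0.983,0,0,0,0,0.55]]
  ]
}}

```text
clock: 44.65
position: [0.4408, -0.2215, 0.099]
tool_rot: [-3.141, 0.001, 3.141]
force: [0.5, 0.9, 0.3]
grip_width: 0.0661
finger_force: 0.0
```

Request:
{"fn": "move_arm", "kwargs": {
  "plan": [
    [[0.167,-0.983,0,0,0,0,0.55],[0.167,-0.983,0,0,0,0,0.55],[0.167,-0.983,0,0,0,0,0.55],[0.167,-0.983,0,0,0,0,0.55],[0.167,-0.983,0,0,0,0,0.55],[0.167,-0.983,0,0,0,0,0.55],[0,0,0,0,0,0,0.55],[0,0,0,0,0,0,0.55],[0,0,0,0,0,0,0.55],[0,0,0,0,0,0,0.55]]
  ]
}}

```text
clock: 45.65
position: [0.4211, -0.3378, 0.0982]
tool_rot: [3.141, 0.0, -3.141]
force: [0.6, 0.3, -0.6]
grip_width: 0.0661
finger_force: 0.0
```

Run:
```python
from h import *
st(); print(np.round(observe()["qpos"],2))
c=cam("wrist"); cv2.imwrite("pics/w15.png",c[0]); r=find(c,"washer",(.42,-.338)); print(r); go(r[0][0]/1e3,r[0][1]/1e3,-.003); print(find(c,"nut",(.497,-.353)))
```

```text
t 45.65 p [ 0.4211 -0.3378  0.0982] rpy [ 1.7999e+02  1.0000e-02 -1.7999e+02] F [ 0.6  0.3 -0.6] w 66.1 ff 0.0
[ 0.6   0.57 -0.04  1.93  0.04  0.64  2.1 ]
([422.5, -337.5], np.float64(26.3), np.float64(0.22), None, 232)
shift mm [ -1.4   0.4 101.2] yaw -179.99
([498.1, -353.2], np.float64(29.3), np.float64(1.6), np.float64(3.9), 230)
```

Request:
{"fn": "move_arm", "kwargs": {
  "plan": [
    [[-0.07,0.02,0.8,0,0,0,0.55],[0,0,1,0,0,0,0.55],[0,0,1,0,0,0,0.55],[0,0,1,0,0,0,0.55],[0,0,0.8,0,0,0,0.55],[0,0,0.3,0,0,0,0.55],[0,0,0.13,0,0,0,0.55],[0,0,0,0,0,0,0.55],[0,0,0,0,0,0,-1],[0,0,0,0,0,0,-1]]
  ]
}}

```text
clock: 46.7
position: [0.4225, -0.3384, -0.0014]
tool_rot: [-3.141, 0.001, 3.141]
force: [-2.6, 2.7, 11.2]
grip_width: 0.0525
finger_force: 39.6
```

Request:
{"fn": "move_arm", "kwargs": {
  "plan": [
    [[0,0,0,0,0,0,-1],[0,0,0,0,0,0,-1],[0,0,0,0,0,0,-1],[0,0,-0.4,0,0,0,-1],[0,0,-0.95,0,0,0,-1],[0,0,-0.95,0,0,0,-1],[0,0,-0.95,0,0,0,-1],[0,0,-0.95,0,0,0,-1],[0,0,0,0,0,0,-1],[0,0,0,0,0,0,-1]]
  ]
}}

```text
clock: 47.7
position: [0.4224, -0.3384, 0.0822]
tool_rot: [-3.141, 0.001, 3.141]
force: [-0.0, -0.7, -0.8]
grip_width: 0.0526
finger_force: 41.9
```

Run:
```python
from h import *
st(); s=observe(); p=s["position"]
c=cam("wrist"); r=find(c,"washer",p[:2],z0=p[2]+.0023); print(r,held(c,"washer",.007))
t=cam("top"); r=find(t,"tail",(.485,.056),rmax=.05); print(r); go(.4858,.0548)
```

```text
t 47.7 p [ 0.4224 -0.3384  0.0822] rpy [-1.7995e+02  7.0000e-02  1.7995e+02] F [-0.  -0.7 -0.8] w 52.6 ff 41.9
([422.3, -338.1], np.float64(26.2), np.float64(0.44), None, 373) (array([0.4, 0.3]), np.float64(21.7))
([482.9, 53.0], np.float64(25.3), np.float64(0.52), None, 78)
shift mm [-6.350e+01  3.928e+02  1.000e-01] yaw 179.96
```

Request:
{"fn": "move_arm", "kwargs": {
  "plan": [
    [[-0.158,0.983,0,0,0,0,-1],[-0.158,0.983,0,0,0,0,-1],[-0.158,0.983,0,0,0,0,-1],[-0.158,0.983,0,0,0,0,-1],[-0.158,0.983,0,0,0,0,-1],[-0.158,0.983,0,0,0,0,-1],[-0.158,0.983,0,0,0,0,-1],[-0.158,0.983,0,0,0,0,-1],[-0.158,0.983,0,0,0,0,-1],[-0.158,0.983,0,0,0,0,-1]]
  ]
}}

```text
clock: 48.8
position: [0.4536, -0.1407, 0.0808]
tool_rot: [3.141, -0.001, 3.141]
force: [0.5, 0.0, 0.1]
grip_width: 0.0525
finger_force: 41.9
```

Request:
{"fn": "move_arm", "kwargs": {
  "plan": [
    [[-0.158,0.983,0,0,0,0,-1],[-0.158,0.983,0,0,0,0,-1],[-0.158,0.983,0,0,0,0,-1],[-0.158,0.983,0,0,0,0,-1],[-0.158,0.983,0,0,0,0,-1],[-0.158,0.983,0,0,0,0,-1],[-0.158,0.983,0,0,0,0,-1],[-0.158,0.983,0,0,0,0,-1],[-0.158,0.983,0,0,0,0,-1],[-0.158,0.983,0,0,0,0,-1]]
  ]
}}

```text
clock: 49.8
position: [0.4854, 0.0558, 0.0808]
tool_rot: [-3.141, -0.001, 3.141]
force: [0.3, -0.0, 0.6]
grip_width: 0.0524
finger_force: 41.9
```

Request:
{"fn": "move_arm", "kwargs": {
  "plan": [
    [[0,0,0.2,0,0,0,-1],[0,0,0.2,0,0,0,-1],[0,0,0.2,0,0,0,-1],[0,0,0,0,0,0,-1],[0,0,0,0,0,0,-1],[0,0,0,0,0,0,-1],[0,0,0,0,0,0,-1],[0,0,0,0,0,0,-1],[0,0,0,0,0,0,-1],[0,0,0,0,0,0,-1]]
  ]
}}

```text
clock: 50.8
position: [0.4857, 0.055, 0.0694]
tool_rot: [-3.142, 0.0, 3.141]
force: [-0.0, -1.1, -0.4]
grip_width: 0.0528
finger_force: 41.9
```

Run:
```python
from h import *
st(); s=observe(); p=s["position"]
c=cam("wrist"); r=find(c,"washer",p[:2],z0=p[2]+.0018); print(r,find(c,"tail",(.486,.055),rmax=.015))
```

```text
t 50.8 p [0.4857 0.055  0.0694] rpy [-180.      0.    179.95] F [-0.  -1.1 -0.4] w 52.8 ff 41.9
([485.5, 55.1], np.float64(26.6), np.float64(0.62), None, 378) ([485.4, 54.7], np.float64(13.8), np.float64(0.16), None, 177)
```

Request:
{"fn": "move_arm", "kwargs": {
  "plan": [
    [[0,0,0.381,0,0,0,-1],[0,0,0.381,0,0,0,-1],[0,0,0.381,0,0,0,-1],[0,0,0.381,0,0,0,-1],[0,0,0.381,0,0,0,-1],[0,0,0.381,0,0,0,-1],[0,0,0.381,0,0,0,-1],[0,0,0,0,0,0,-1],[0,0,0,0,0,0,0.55],[0,0,0,0,0,0,0.55]]
  ]
}}

```text
clock: 51.85
position: [0.4857, 0.055, 0.016]
tool_rot: [-3.142, 0.0, 3.141]
force: [-0.2, 0.0, 0.9]
grip_width: 0.0663
finger_force: 0.0
```

Request:
{"fn": "move_arm", "kwargs": {
  "plan": [
    [[0,0,0,0,0,0,0.55],[0,0,-0.3,0,0,0,0.55],[0,0,-1,0,0,0.874,0.55],[0,0,-1,0,0,0.874,0.55],[0,0,-1,0,0,0.874,0.55],[0,0,-1,0,0,0.874,0.55],[0,0,0,0,0,0.874,0.55],[-0.4555,-0.859,0,0,0,0,0.55],[-0.4555,-0.859,0,0,0,0,0.55],[-0.4555,-0.859,0,0,0,0,0.55]]
  ]
}}

```text
clock: 52.85
position: [0.4874, -0.0038, 0.1026]
tool_rot: [3.141, 0.0, 2.684]
force: [-0.9, 0.7, -0.0]
grip_width: 0.066
finger_force: 0.0
```

Request:
{"fn": "move_arm", "kwargs": {
  "plan": [
    [[-0.4555,-0.859,0,0,0,0,0.55],[-0.4555,-0.859,0,0,0,0,0.55],[-0.4555,-0.859,0,0,0,0,0.55],[-0.4555,-0.859,0,0,0,0,0.55],[-0.4555,-0.859,0,0,0,0,0.55],[-0.4555,-0.859,0,0,0,0,0.55],[-0.4555,-0.859,0,0,0,0,0.55],[-0.4555,-0.859,0,0,0,0,0.55],[-0.4555,-0.859,0,0,0,0,0.55],[-0.4555,-0.859,0,0,0,0,0.55]]
  ]
}}

```text
clock: 53.85
position: [0.493, -0.1985, 0.1026]
tool_rot: [3.141, 0.0, 2.683]
force: [0.6, 0.9, 1.2]
grip_width: 0.0658
finger_force: 0.0
```

Request:
{"fn": "move_arm", "kwargs": {
  "plan": [
    [[-0.4555,-0.859,0,0,0,0,0.55],[-0.4555,-0.859,0,0,0,0,0.55],[-0.4555,-0.859,0,0,0,0,0.55],[-0.4555,-0.859,0,0,0,0,0.55],[-0.4555,-0.859,0,0,0,0,0.55],[-0.4555,-0.859,0,0,0,0,0.55],[-0.4555,-0.859,0,0,0,0,0.55],[-0.4555,-0.859,0,0,0,0,0.55],[0,0,0,0,0,0,0.55],[0,0,0,0,0,0,0.55]]
  ]
}}

```text
clock: 54.85
position: [0.4974, -0.353, 0.1023]
tool_rot: [3.141, -0.0, 2.683]
force: [-0.5, -0.5, -0.4]
grip_width: 0.0661
finger_force: 0.0
```

Run:
```python
from h import *
st()
c=cam("wrist"); r=find(c,"nut",(.498,-.353)); print(r); go(r[0][0]/1e3,r[0][1]/1e3,-.001)
t=cam("top"); cv2.imwrite("pics/t5.png",t[0][150:450,120:520]); print([find(t,"tail",xy,rmax=.04) for xy in [(.627,.174),(.483,.056),(.468,-.047),(.473,-.127)]])
```

```text
t 54.85 p [ 0.4974 -0.353   0.1023] rpy [179.98  -0.   153.7 ] F [-0.5 -0.5 -0.4] w 66.1 ff 0.0
([498.1, -353.4], np.float64(28.1), np.float64(1.28), np.float64(3.7), 258)
shift mm [ -0.9  -0.7 103.2] yaw 153.75
[([626.0, 175.6], np.float64(12.6), np.float64(0.47), None, 38), ([484.8, 56.3], np.float64(12.7), np.float64(0.53), None, 39), ([466.3, -46.8], np.float64(12.7), np.float64(0.5), None, 40), ([472.2, -126.9], np.float64(13.3), np.float64(0.52), None, 42)]
```

Request:
{"fn": "move_arm", "kwargs": {
  "plan": [
    [[-0.045,-0.035,0.9,0,0,0,0.55],[0,0,1,0,0,0,0.55],[0,0,1,0,0,0,0.55],[0,0,1,0,0,0,0.55],[0,0,0.8,0,0,0,0.55],[0,0,0.3,0,0,0,0.55],[0,0,0.15,0,0,0,0.55],[0,0,0,0,0,0,0.55],[0,0,0,0,0,0,-1],[0,0,0,0,0,0,-1]]
  ]
}}

```text
clock: 55.95
position: [0.4985, -0.3544, 0.0001]
tool_rot: [-3.142, 0.001, 2.683]
force: [-1.3, 1.5, 6.3]
grip_width: 0.0508
finger_force: 41.4
```

Request:
{"fn": "move_arm", "kwargs": {
  "plan": [
    [[0,0,0,0,0,0,-1],[0,0,0,0,0,0,-1],[0,0,0,0,0,0,-1],[0,0,-0.4,0,0,0,-1],[0,0,-0.95,0,0,-0.874,-1],[0,0,-0.95,0,0,-0.874,-1],[0,0,-0.95,0,0,-0.874,-1],[0,0,-0.95,0,0,-0.874,-1],[0,0,0,0,0,-0.874,-1],[0,0,0,0,0,0,-1]]
  ]
}}

```text
clock: 56.95
position: [0.4983, -0.3547, 0.0844]
tool_rot: [-3.141, 0.002, -3.141]
force: [0.4, 0.2, -0.7]
grip_width: 0.0507
finger_force: 42.3
```

Run:
```python
from h import *
st(); s=observe(); p=s["position"]
c=cam("wrist"); r=find(c,"nut",p[:2],z0=p[2]+.0005); print(r)
go(.4856,.0548)
```

```text
t 56.95 p [ 0.4983 -0.3547  0.0844] rpy [-1.7995e+02  9.0000e-02 -1.7997e+02] F [ 0.4  0.2 -0.7] w 50.7 ff 42.3
([497.9, -354.2], np.float64(29.2), np.float64(1.55), np.float64(30.0), 426)
shift mm [ 1.370e+01  4.092e+02 -2.000e-01] yaw 179.83
```

Request:
{"fn": "move_arm", "kwargs": {
  "plan": [
    [[0.029,0.974,0,0,0,0,-1],[0.029,0.974,0,0,0,0,-1],[0.029,0.974,0,0,0,0,-1],[0.029,0.974,0,0,0,0,-1],[0.029,0.974,0,0,0,0,-1],[0.029,0.974,0,0,0,0,-1],[0.029,0.974,0,0,0,0,-1],[0.029,0.974,0,0,0,0,-1],[0.029,0.974,0,0,0,0,-1],[0.029,0.974,0,0,0,0,-1]]
  ]
}}

```text
clock: 58.0
position: [0.4921, -0.1586, 0.0829]
tool_rot: [-3.142, -0.0, 3.137]
force: [0.7, -0.8, -1.0]
grip_width: 0.0505
finger_force: 42.3
```

Request:
{"fn": "move_arm", "kwargs": {
  "plan": [
    [[0.029,0.974,0,0,0,0,-1],[0.029,0.974,0,0,0,0,-1],[0.029,0.974,0,0,0,0,-1],[0.029,0.974,0,0,0,0,-1],[0.029,0.974,0,0,0,0,-1],[0.029,0.974,0,0,0,0,-1],[0.029,0.974,0,0,0,0,-1],[0.029,0.974,0,0,0,0,-1],[0.029,0.974,0,0,0,0,-1],[0.029,0.974,0,0,0,0,-1]]
  ]
}}

```text
clock: 59.0
position: [0.4865, 0.0361, 0.083]
tool_rot: [-3.141, -0.0, 3.137]
force: [0.4, 0.2, -1.1]
grip_width: 0.0509
finger_force: 42.3
```

Request:
{"fn": "move_arm", "kwargs": {
  "plan": [
    [[0.029,0.974,0,0,0,0,-1],[0,0,0.3,0,0,0,-1],[0,0,0.3,0,0,0,-1],[0,0,0.1,0,0,0,-1],[0,0,0,0,0,0,-1],[0,0,0,0,0,0,-1],[0,0,0,0,0,0,-1],[0,0,0,0,0,0,-1],[0,0,0,0,0,0,-1],[0,0,0,0,0,0,-1]]
  ]
}}

```text
clock: 60.0
position: [0.4862, 0.0549, 0.0691]
tool_rot: [-3.142, 0.0, 3.141]
force: [0.4, 0.1, -0.5]
grip_width: 0.0508
finger_force: 42.3
```

Run:
```python
from h import *
st(); s=observe(); p=s["position"]
c=cam("wrist"); r=find(c,"nut",p[:2],z0=p[2]+.0005); print(r,find(c,"tail",(.486,.055),rmax=.015))
```

```text
t 60.0 p [0.4862 0.0549 0.0691] rpy [-1.8000e+02  1.0000e-02  1.7995e+02] F [ 0.4  0.1 -0.5] w 50.8 ff 42.3
([485.8, 55.3], np.float64(29.2), np.float64(1.54), np.float64(29.9), 427) ([486.1, 54.7], np.float64(13.5), np.float64(0.47), None, 176)
```

Request:
{"fn": "move_arm", "kwargs": {
  "plan": [
    [[0,0,0.367,0,0,0,-1],[0,0,0.367,0,0,0,-1],[0,0,0.367,0,0,0,-1],[0,0,0.367,0,0,0,-1],[0,0,0.367,0,0,0,-1],[0,0,0.367,0,0,0,-1],[0,0,0,0,0,0,-1],[0,0,0,0,0,0,0.55],[0,0,0,0,0,0,0.55],[0,0,0,0,0,0,0.55]]
  ]
}}

```text
clock: 61.05
position: [0.4862, 0.0549, 0.0249]
tool_rot: [-3.142, 0.0, 3.141]
force: [0.4, 0.0, 0.8]
grip_width: 0.0662
finger_force: 0.0
```

Request:
{"fn": "move_arm", "kwargs": {
  "plan": [
    [[0,0,-0.45,0,0,0,0.55],[0,0,-0.45,0,0,0,0.55],[0,0,0,0,0,0,-1],[0,0,0,0,0,0,-1],[0,0,0,0,0,0,-1],[0,0,0,0,0,0,-1],[0,0,0,0,0,0,-1],[0,0,0,0,0,0,-1],[0,0,0,0,0,0,-1],[0,0,0,0,0,0,-1]]
  ],
  "grip_force": 60
}}

```text
clock: 62.05
position: [0.4866, 0.0549, 0.0437]
tool_rot: [3.141, 0.001, 3.141]
force: [-4.2, -1.1, 23.9]
grip_width: 0.0357
finger_force: 57.4
```

Run:
```python
from h import *
st(); s=observe(); p=s["position"]
c=cam("wrist"); print(find(c,"tail",p[:2],rmax=.015)); cv2.imwrite("pics/w16.png",c[0])
```

```text
t 62.05 p [0.4866 0.0549 0.0437] rpy [1.7999e+02 5.0000e-02 1.7994e+02] F [-4.2 -1.1 23.9] w 35.7 ff 57.4
([485.5, 55.3], np.float64(13.9), np.float64(0.11), None, 206)
```

View pics/w16.png

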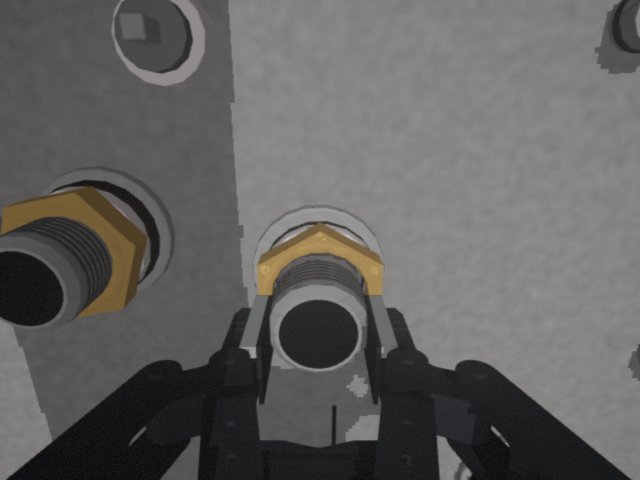

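waste2's stack looks flat and complete under the gripped tail at (318,334), and done1 is to its left. Carrying waste2 to line 2.

Request:
{"fn": "move_arm", "kwargs": {
  "plan": [
    [[0,0,-0.5,0,0,0,-1],[0,0,0,0,0,0,-1],[-0.986,0.062,0,0,0,0,-1],[-0.986,0.062,0,0,0,0,-1],[-0.986,0.062,0,0,0,0,-1],[-0.986,0.062,0,0,0,0,-1],[-0.986,0.062,0,0,0,0,-1],[-0.986,0.062,0,0,0,0,-1],[-0.986,0.062,0,0,0,0,-1],[0,0,0,0,0,0,-1]]
  ]
}}

```text
clock: 63.1
position: [0.6258, 0.0636, 0.0523]
tool_rot: [3.142, 0.001, 3.141]
force: [-0.6, -0.7, -4.4]
grip_width: 0.0353
finger_force: 60.9
```

Request:
{"fn": "move_arm", "kwargs": {
  "plan": [
    [[0,0,0,0,0,0,-1],[0,0,0.2,0,0,0,-1],[0,0,0.2,0,0,0,-1],[0,0,0.03,0,0,0,-1],[-0.05,0,0,0,0,0,-1],[-0.04,0,0,0,0,0,-1],[0,0,0,0,0,0,-1],[0,0,0,0,0,0,-1],[0,0,0,0,0,0,-1],[0,0,0,0,0,0,-1]]
  ]
}}

```text
clock: 64.1
position: [0.626, 0.0634, 0.0444]
tool_rot: [-3.142, -0.0, 3.141]
force: [-0.2, 0.2, -4.1]
grip_width: 0.0355
finger_force: 60.8
```

Run:
```python
from h import *
st(); s=observe(); p=s["position"]
c=cam("wrist"); print(find(c,"tail",p[:2],rmax=.015))
```

```text
t 64.1 p [0.626  0.0634 0.0444] rpy [-180.     -0.    179.96] F [-0.2  0.2 -4.1] w 35.5 ff 60.8
([625.3, 63.9], np.float64(14.0), np.float64(0.12), None, 205)
```

Request:
{"fn": "move_arm", "kwargs": {
  "plan": [
    [[0,0,0.02,0,0,0,-1],[-0.04,0,0,0,0,0,-1],[0,0,0,0,0,0,-1],[0,0,0,0,0,0,-1],[0,0,0,0,0,0,-1],[0,0,0,0,0,0,-1],[0,0,0,0,0,0,-1],[0,0,0,0,0,0,-1],[0,0,0,0,0,0,-1],[0,0,0,0,0,0,-1]]
  ]
}}

```text
clock: 65.15
position: [0.6269, 0.0634, 0.044]
tool_rot: [-3.142, 0.0, 3.141]
force: [0.5, -0.7, -1.1]
grip_width: 0.0352
finger_force: 61.0
```

Request:
{"fn": "move_arm", "kwargs": {
  "plan": [
    [[-0.03,0,0,0,0,0,-1],[0,0,0,0,0,0,-1],[0,0,0,0,0,0,-1],[0,0,0,0,0,0,-1],[0,0,0,0,0,0,-1],[0,0,0,0,0,0,-1],[0,0,0,0,0,0,-1],[0,0,0,0,0,0,-1],[0,0,0,0,0,0,-1],[0,0,0,0,0,0,-1]]
  ]
}}

```text
clock: 66.15
position: [0.6273, 0.0635, 0.0441]
tool_rot: [-3.142, -0.0, 3.141]
force: [-5.4, -0.5, 4.1]
grip_width: 0.0352
finger_force: 61.7
```

Request:
{"fn": "move_arm", "kwargs": {
  "plan": [
    [[0,0,0,0,0,0,0.55],[0,0,0,0,0,0,0.55],[0,0,-0.5,0,0,0,0.55],[0,0,-0.9,0,0,0,0.55],[0,0,-0.9,0,0,0,0.55],[1,-0.7,0,0,0,0,0.55],[1,-0.7,0,0,0,0,0.55],[1,-0.7,0,0,0,0,0.55],[1,-0.7,0,0,0,0,0.55],[1,-0.7,0,0,0,0,0.55]]
  ]
}}

```text
clock: 67.15
position: [0.527, -0.007, 0.0908]
tool_rot: [3.142, 0.001, 3.141]
force: [0.1, -0.3, 0.1]
grip_width: 0.066
finger_force: 0.0
```

Request:
{"fn": "move_arm", "kwargs": {
  "plan": [
    [[1,-0.7,0,0,0,0,0.55],[1,-0.7,0,0,0,0,0.55],[1,-0.7,0,0,0,0,0.55],[0,0,0,0,0,0,0.55],[0,0,0,0,0,0,0.55],[0,0,0,0,0,0,0.55],[0,0,0,0,0,0,0.55],[0,0,0,0,0,0,0.55],[0,0,0,0,0,0,0.55],[0,0,0,0,0,0,0.55]]
  ]
}}

```text
clock: 68.15
position: [0.4674, -0.0483, 0.0899]
tool_rot: [-3.142, -0.0, 3.141]
force: [-0.1, 0.2, -0.1]
grip_width: 0.0659
finger_force: 0.0
```

Run:
```python
from h import *
st(); s=observe(); p=s["position"]
c=cam("wrist"); print(find(c,"tail",(.467,-.048),rmax=.025),find(c,"tail",(.473,-.128),rmax=.025)); r=find(c,"tail",(.467,-.048),rmax=.025)
if r: go(r[0][0]/1e3+.001,r[0][1]/1e3-.0004,.043)
t=cam("top"); print([find(t,"tail",xy,rmax=.03) for xy in [(.627,.174),(.626,.064),(.468,-.047),(.473,-.127)]])
```

```text
t 68.15 p [ 0.4674 -0.0483  0.0899] rpy [-180.     -0.    179.96] F [-0.1  0.2 -0.1] w 65.9 ff 0.0
([447.4, -47.9], np.float64(20.0), np.float64(0.66), None, 167) ([461.5, -117.4], np.float64(14.3), np.float64(2.89), None, 189)
shift mm [19.  0. 47.] yaw 179.96
[([626.2, 175.7], np.float64(12.5), np.float64(0.43), None, 37), ([625.5, 65.1], np.float64(12.5), np.float64(0.46), None, 38), None, None]
```

Run:
```python
from h import *
st(); s=observe(); p=s["position"]
c=cam("wrist"); cv2.imwrite("pics/w17.png",c[0]); g=c[0].max(2)
for th in (25,32,40,48): 
  cs,_=cv2.findContours((g<th).astype(np.uint8),cv2.RETR_LIST,cv2.CHAIN_APPROX_NONE)
  for k in cs:
    if len(k)<90: continue
    k=k[:,0]; P=ray(c,k,.062)[:,:2]*1e3; A=np.c_[2*P,np.ones(len(P))]; q=np.linalg.lstsq(A,(P**2).sum(1),rcond=None)[0]; r=np.sqrt(q[2]+q[0]**2+q[1]**2); e=np.std(np.hypot(*(P-q[:2]).T))
    if 12<r<21 and e<.6: print(th,q[:2].round(1),r.round(1),e.round(2),k.mean(0).round(0))
```

```text
t 68.25 p [ 0.4674 -0.0484  0.0899] rpy [-180.     -0.    179.96] F [ 0.8  0.6 -0.4] w 66.1 ff 0.0
32 [349.2 -80.6] 17.4 0.3 [267.  25.]
40 [349.9 -80.2] 16.8 0.51 [267.  24.]
48 [ 472.8 -128.1] 13.8 0.15 [149. 291.]
48 [467.2 -48.3] 13.8 0.16 [317. 280.]
48 [447.5 -48. ] 20.1 0.55 [320. 204.]
```

done1's tail is at (467.2,-48.3) and done2's at (472.8,-128.1). Gripping done1.

Request:
{"fn": "move_arm", "kwargs": {
  "plan": [
    [[0,0,0.9,0,0,0,0.55],[0,0,0.9,0,0,0,0.55],[0,0,0.4,0,0,0,0.55],[0,0,0.1,0,0,0,0.55],[0,0,0,0,0,0,-1],[0,0,0,0,0,0,-1],[0,0,0,0,0,0,-1],[0,0,0,0,0,0,-1],[0,0,0,0,0,0,-1],[0,0,0,0,0,0,-1]]
  ]
}}

```text
clock: 69.3
position: [0.4677, -0.0486, 0.045]
tool_rot: [-3.141, 0.001, 3.141]
force: [-4.5, -0.2, 11.2]
grip_width: 0.0357
finger_force: 58.6
```

```bash
cat >> h.py <<'E'
def tail(c,xy,ths=(48,56,64)):
    for th in ths:
        cs,_=cv2.findContours((c[0].max(2)<th).astype(np.uint8),cv2.RETR_LIST,cv2.CHAIN_APPROX_NONE)
        for k in cs:
            if len(k)<90: continue
            P=ray(c,k[:,0],.062)[:,:2]*1e3; A=np.c_[2*P,np.ones(len(P))]; q=np.linalg.lstsq(A,(P**2).sum(1),rcond=None)[0]; r=np.sqrt(q[2]+q[0]**2+q[1]**2); e=np.std(np.hypot(*(P-q[:2]).T))
            if 12.5<r<15.5 and e<.6 and np.hypot(*(q[:2]-np.array(xy)*1e3))<20: return q[:2].round(1)
E
python3 - <<'E'
from h import *
st(); c=cam("wrist"); p=observe()["position"]; print(tail(c,p[:2]))
E
```

```text
t 69.3 p [ 0.4677 -0.0486  0.045 ] rpy [-1.7999e+02  6.0000e-02  1.7994e+02] F [-4.5 -0.2 11.2] w 35.7 ff 58.6
[467.1 -48.1]
```

Request:
{"fn": "move_arm", "kwargs": {
  "plan": [
    [[0,0,-0.5,0,0,0,-1],[-0.974,0.015,0,0,0,0,-1],[-0.974,0.015,0,0,0,0,-1],[-0.974,0.015,0,0,0,0,-1],[-0.974,0.015,0,0,0,0,-1],[-0.974,0.015,0,0,0,0,-1],[-0.974,0.015,0,0,0,0,-1],[-0.974,0.015,0,0,0,0,-1],[-0.974,0.015,0,0,0,0,-1],[0,0,0,0,0,0,-1]]
  ]
}}

```text
clock: 70.35
position: [0.6253, -0.0459, 0.0548]
tool_rot: [3.141, 0.002, 3.141]
force: [0.1, 0.5, -4.2]
grip_width: 0.0353
finger_force: 61.1
```

Request:
{"fn": "move_arm", "kwargs": {
  "plan": [
    [[0,0,0,0,0,0,-1],[0,0,0.2,0,0,0,-1],[0,0,0.2,0,0,0,-1],[0,0,0.05,0,0,0,-1],[-0.05,0,0,0,0,0,-1],[-0.03,0,0,0,0,0,-1],[0,0,0,0,0,0,-1],[0,0,0,0,0,0,-1],[0,0,0,0,0,0,-1],[0,0,0,0,0,0,-1]]
  ]
}}

```text
clock: 71.35
position: [0.6234, -0.0462, 0.0454]
tool_rot: [3.142, -0.002, 3.141]
force: [-10.6, 0.4, 14.6]
grip_width: 0.0353
finger_force: 63.0
```

Run:
```python
from h import *
st(); c=cam("wrist"); p=observe()["position"]; print(tail(c,p[:2]))
```

```text
t 71.35 p [ 0.6234 -0.0462  0.0454] rpy [ 1.8000e+02 -1.4000e-01  1.7994e+02] F [-10.6   0.4  14.6] w 35.3 ff 63.0
[623.1 -45.8]
```

Request:
{"fn": "move_arm", "kwargs": {
  "plan": [
    [[0,0,-0.04,0,0,0,-1],[0,0,0,0,0,0,-1],[0,0,0,0,0,0,-1],[0,0,0,0,0,0,-1],[0,0,0,0,0,0,-1],[0,0,0,0,0,0,-1],[0,0,0,0,0,0,-1],[0,0,0,0,0,0,-1],[0,0,0,0,0,0,-1],[0,0,0,0,0,0,-1]]
  ]
}}

```text
clock: 72.4
position: [0.6248, -0.0462, 0.0458]
tool_rot: [-3.142, -0.0, 3.141]
force: [-0.0, 0.4, -4.3]
grip_width: 0.035
finger_force: 61.1
```

Request:
{"fn": "move_arm", "kwargs": {
  "plan": [
    [[-0.04,0,0,0,0,0,-1],[0,0,0,0,0,0,-1],[0,0,0,0,0,0,-1],[0,0,0,0,0,0,-1],[0,0,0,0,0,0,-1],[0,0,0,0,0,0,-1],[0,0,0,0,0,0,-1],[0,0,0,0,0,0,-1],[0,0,0,0,0,0,-1],[0,0,0,0,0,0,-1]]
  ]
}}

```text
clock: 73.4
position: [0.6256, -0.0461, 0.0458]
tool_rot: [-3.142, 0.0, 3.141]
force: [-0.6, 0.3, -3.1]
grip_width: 0.0352
finger_force: 61.1
```

Request:
{"fn": "move_arm", "kwargs": {
  "plan": [
    [[-0.03,0,0,0,0,0,-1],[0,0,0,0,0,0,-1],[0,0,0,0,0,0,-1],[0,0,0,0,0,0,-1],[0,0,0,0,0,0,-1],[0,0,0,0,0,0,-1],[0,0,0,0,0,0,-1],[0,0,0,0,0,0,-1],[0,0,0,0,0,0,-1],[0,0,0,0,0,0,-1]]
  ]
}}

```text
clock: 74.4
position: [0.6262, -0.0461, 0.0458]
tool_rot: [3.142, 0.0, 3.141]
force: [-0.5, 1.4, -3.7]
grip_width: 0.0357
finger_force: 61.1
```

Request:
{"fn": "move_arm", "kwargs": {
  "plan": [
    [[-0.02,0,0.02,0,0,0,-1],[0,0,0,0,0,0,-1],[0,0,0,0,0,0,-1],[0,0,0,0,0,0,-1],[0,0,0,0,0,0,-1],[0,0,0,0,0,0,-1],[0,0,0,0,0,0,-1],[0,0,0,0,0,0,-1],[0,0,0,0,0,0,-1],[0,0,0,0,0,0,-1]]
  ]
}}

```text
clock: 75.4
position: [0.6266, -0.0462, 0.0454]
tool_rot: [-3.142, -0.0, 3.141]
force: [-3.8, 0.4, -0.8]
grip_width: 0.0352
finger_force: 61.4
```

Request:
{"fn": "move_arm", "kwargs": {
  "plan": [
    [[-0.02,0,0,0,0,0,-1],[0,0,0,0,0,0,-1],[0,0,0,0,0,0,0.55],[0,0,0,0,0,0,0.55],[0,0,-0.5,0,0,0,0.55],[0,0,-0.9,0,0,0,0.55],[0,0,-0.9,0,0,0,0.55],[0.963,-0.512,0,0,0,0,0.55],[0.963,-0.512,0,0,0,0,0.55],[0.963,-0.512,0,0,0,0,0.55]]
  ]
}}

```text
clock: 76.4
position: [0.569, -0.0772, 0.0924]
tool_rot: [-3.141, 0.001, 3.141]
force: [0.4, -0.2, -0.1]
grip_width: 0.0662
finger_force: 0.0
```

Request:
{"fn": "move_arm", "kwargs": {
  "plan": [
    [[0.963,-0.512,0,0,0,0,0.55],[0.963,-0.512,0,0,0,0,0.55],[0.963,-0.512,0,0,0,0,0.55],[0.963,-0.512,0,0,0,0,0.55],[0.963,-0.512,0,0,0,0,0.55],[0,0,0,0,0,0,0.55],[0,0,0,0,0,0,0.55],[0,0,0,0,0,0,0.55],[0,0,0,0,0,0,0.55],[0,0,0,0,0,0,0.55]]
  ]
}}

```text
clock: 77.4
position: [0.4732, -0.1276, 0.0914]
tool_rot: [3.142, 0.0, 3.141]
force: [-0.1, -0.7, 0.0]
grip_width: 0.0661
finger_force: 0.0
```

Run:
```python
from h import *
st(); c=cam("wrist"); r=tail(c,(.473,-.128)); print(r); go(r[0]/1e3,r[1]/1e3,.043)
```

```text
t 77.4 p [ 0.4732 -0.1276  0.0914] rpy [1.8000e+02 1.0000e-02 1.7999e+02] F [-0.1 -0.7  0. ] w 66.1 ff 0.0
[ 472.9 -128.5]
shift mm [ 0.2 -0.8 48.3] yaw 179.98
```

Request:
{"fn": "move_arm", "kwargs": {
  "plan": [
    [[0,-0.04,0.9,0,0,0,0.55],[0,0,0.9,0,0,0,0.55],[0,0,0.4,0,0,0,0.55],[0,0,0.15,0,0,0,0.55],[0,0,0,0,0,0,-1],[0,0,0,0,0,0,-1],[0,0,0,0,0,0,-1],[0,0,0,0,0,0,-1],[0,0,0,0,0,0,-1],[0,0,0,0,0,0,-1]]
  ]
}}

```text
clock: 78.45
position: [0.4732, -0.1289, 0.0453]
tool_rot: [-3.141, 0.001, 3.141]
force: [-1.7, 0.2, 7.7]
grip_width: 0.0355
finger_force: 59.1
```

Run:
```python
from h import *
st(); c=cam("wrist"); p=observe()["position"]; print(tail(c,p[:2]))
```

```text
t 78.45 p [ 0.4732 -0.1289  0.0453] rpy [-1.7998e+02  6.0000e-02  1.7994e+02] F [-1.7  0.2  7.7] w 35.5 ff 59.1
[ 472.8 -128.4]
```

Request:
{"fn": "move_arm", "kwargs": {
  "plan": [
    [[0,0,-0.5,0,0,0,-1],[-0.9325,-0.171,0,0,0,0,-1],[-0.9325,-0.171,0,0,0,0,-1],[-0.9325,-0.171,0,0,0,0,-1],[-0.9325,-0.171,0,0,0,0,-1],[-0.9325,-0.171,0,0,0,0,-1],[-0.9325,-0.171,0,0,0,0,-1],[-0.9325,-0.171,0,0,0,0,-1],[-0.9325,-0.171,0,0,0,0,-1],[0,0,0,0,0,0,-1]]
  ]
}}

```text
clock: 79.5
position: [0.624, -0.1563, 0.0552]
tool_rot: [-3.141, 0.002, 3.141]
force: [-1.5, 0.5, -5.0]
grip_width: 0.0355
finger_force: 61.1
```

Request:
{"fn": "move_arm", "kwargs": {
  "plan": [
    [[0,0,0,0,0,0,-1],[0,0,0.2,0,0,0,-1],[0,0,0.2,0,0,0,-1],[0,0,0.04,0,0,0,-1],[-0.05,0,0,0,0,0,-1],[-0.05,0,0,0,0,0,-1],[0,0,0,0,0,0,-1],[0,0,0,0,0,0,-1],[0,0,0,0,0,0,-1],[0,0,0,0,0,0,-1]]
  ]
}}

```text
clock: 80.5
position: [0.624, -0.1562, 0.0455]
tool_rot: [3.142, -0.0, 3.141]
force: [-0.6, 2.0, -3.1]
grip_width: 0.0354
finger_force: 61.3
```

Run:
```python
from h import *
st(); c=cam("wrist"); p=observe()["position"]; print(tail(c,p[:2]))
```

```text
t 80.5 p [ 0.624  -0.1562  0.0455] rpy [ 1.8000e+02 -1.0000e-02  1.7995e+02] F [-0.6  2.  -3.1] w 35.4 ff 61.3
[ 623.6 -155.7]
```

Request:
{"fn": "move_arm", "kwargs": {
  "plan": [
    [[-0.04,0,0,0,0,0,-1],[0,0,0,0,0,0,-1],[0,0,0,0,0,0,-1],[0,0,0,0,0,0,-1],[0,0,0,0,0,0,-1],[0,0,0,0,0,0,-1],[0,0,0,0,0,0,-1],[0,0,0,0,0,0,-1],[0,0,0,0,0,0,-1],[0,0,0,0,0,0,-1]]
  ]
}}

```text
clock: 81.55
position: [0.6248, -0.1562, 0.0456]
tool_rot: [3.142, -0.0, 3.141]
force: [0.7, 0.1, -4.0]
grip_width: 0.0351
finger_force: 61.1
```

Request:
{"fn": "move_arm", "kwargs": {
  "plan": [
    [[-0.03,0,0,0,0,0,-1],[0,0,0,0,0,0,-1],[0,0,0,0,0,0,-1],[0,0,0,0,0,0,-1],[0,0,0,0,0,0,-1],[0,0,0,0,0,0,-1],[0,0,0,0,0,0,-1],[0,0,0,0,0,0,-1],[0,0,0,0,0,0,-1],[0,0,0,0,0,0,-1]]
  ]
}}

```text
clock: 82.55
position: [0.6254, -0.1562, 0.0456]
tool_rot: [-3.142, -0.0, 3.141]
force: [-1.8, -0.4, -3.8]
grip_width: 0.0355
finger_force: 61.2
```

Request:
{"fn": "move_arm", "kwargs": {
  "plan": [
    [[-0.025,0,0.01,0,0,0,-1],[0,0,0,0,0,0,-1],[0,0,0,0,0,0,-1],[0,0,0,0,0,0,-1],[0,0,0,0,0,0,-1],[0,0,0,0,0,0,-1],[0,0,0,0,0,0,-1],[0,0,0,0,0,0,-1],[0,0,0,0,0,0,-1],[0,0,0,0,0,0,-1]]
  ]
}}

```text
clock: 83.55
position: [0.6257, -0.1563, 0.0456]
tool_rot: [-3.142, -0.001, 3.141]
force: [-4.2, 0.2, 3.5]
grip_width: 0.0354
finger_force: 61.9
```

Request:
{"fn": "move_arm", "kwargs": {
  "plan": [
    [[-0.015,0,0,0,0,0,-1],[0,0,0,0,0,0,-1],[0,0,0,0,0,0,-1],[0,0,0,0,0,0,-1],[0,0,0,0,0,0,-1],[0,0,0,0,0,0,-1],[0,0,0,0,0,0,-1],[0,0,0,0,0,0,-1],[0,0,0,0,0,0,-1],[0,0,0,0,0,0,-1]]
  ]
}}

```text
clock: 84.55
position: [0.6258, -0.1563, 0.0457]
tool_rot: [3.142, -0.001, 3.141]
force: [-6.6, 1.2, 5.6]
grip_width: 0.0358
finger_force: 62.2
```

Request:
{"fn": "move_arm", "kwargs": {
  "plan": [
    [[0,0,0,0,0,0,0.55],[0,0,0,0,0,0,0.55],[0,0,-0.5,0,0,0,0.55],[0,0,-1,0,0,0,0.55],[0,0,-1,0,0,0,0.55],[0,0,-1,0,0,0,0.55],[0.9,0.9,-1,0,0,0,0.55],[0.9,0.9,-1,0,0,0,0.55],[0.9,0.9,-1,0,0,0,0.55],[0.9,0.9,-1,0,0,0,0.55]]
  ]
}}

```text
clock: 85.55
position: [0.5537, -0.0835, 0.197]
tool_rot: [-3.142, 0.001, 3.141]
force: [0.6, 0.5, 0.1]
grip_width: 0.066
finger_force: 0.0
```

Request:
{"fn": "move_arm", "kwargs": {
  "plan": [
    [[0.9,0.9,-1,0,0,0,0.55],[0.9,0.9,-1,0,0,0,0.55],[0.9,0.9,-1,0,0,0,0.55],[0.9,0.9,0,0,0,0,0.55],[0.3,0.7,0,0,0,0,0.55],[0,0,0,0,0,0,0.55],[0,0,0,0,0,0,0.55],[0,0,0,0,0,0,0.55],[0,0,0,0,0,0,0.55],[0,0,0,0,0,0,0.55]]
  ]
}}

```text
clock: 86.55
position: [0.4765, 0.0014, 0.2553]
tool_rot: [-3.141, -0.0, 3.14]
force: [-0.4, -0.2, 0.4]
grip_width: 0.0658
finger_force: 0.0
```

Run:
```python
from h import *
st(); c=cam("wrist"); cv2.imwrite("pics/w20.png",c[0]); 
for m in [(.627,.174),(.6262,.064),(.6253,-.0457),(.6245,-.1557)]: print(m,[find(c,"tail",m,rmax=.02,m=(c[0].max(2)<th).astype(np.uint8)) for th in (48,60)])
g=c[0].max(2).astype(float)
for x in (.575,.585):
  o=[]
  for y0 in (.174,.064,-.0455,-.1555):
    Y=np.arange(y0-.01,y0+.01,.0005); uv=proj(c,np.c_[np.full(len(Y),x),Y,0*Y]).astype(np.float32); v=cv2.remap(g.astype(np.float32),uv[:,0:1].copy(),uv[:,1:].copy(),1)[:,0]
    w=np.clip(np.median(v)-12-v,0,None); o.append(round(float((w*Y).sum()/max(w.sum(),1e-9)),4))
  print(x,o)
```

```text
t 86.55 p [0.4765 0.0014 0.2553] rpy [-1.7999e+02 -2.0000e-02  1.7991e+02] F [-0.4 -0.2  0.4] w 65.8 ff 0.0
(0.627, 0.174) [([627.3, 173.4], np.float64(12.8), np.float64(0.3), None, 69), ([627.2, 173.5], np.float64(13.3), np.float64(0.3), None, 72)]
(0.6262, 0.064) [([626.7, 64.1], np.float64(11.4), np.float64(1.5), None, 115), ([626.3, 63.5], np.float64(13.1), np.float64(0.3), None, 70)]
(0.6253, -0.0457) [([625.5, -45.8], np.float64(13.3), np.float64(0.29), None, 71), ([608.4, -42.2], np.float64(14.3), np.float64(3.54), None, 89)]
(0.6245, -0.1557) [None, None]
0.575 [0.1743, 0.0643, -0.0456, -0.1555]
0.585 [0.1741, 0.0641, -0.0455, -0.1556]
```

View pics/w20.png

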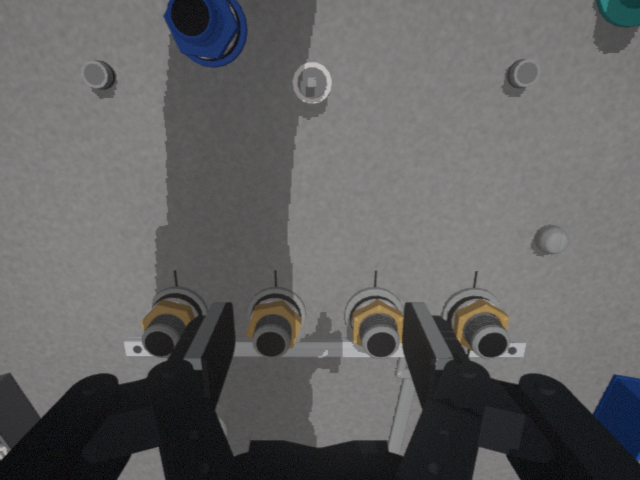

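All four wastes stand on their lines with tails at (159,340), (272,343), (381,340) and (490,343), and the clutter is unmoved. One side crop to check that the stacks are seated.

Run:
```python
from h import *
c=cam("scene"); q=proj(c,[[.627,.174,.03],[.6244,-.156,.03]]); print(q.round())
lo=q.min(0)-45; hi=q.max(0)+45; lo=lo.clip(0).astype(int); hi=hi.astype(int)
im=c[0][lo[1]:hi[1],lo[0]:hi[0]]; k=min(800/im.shape[1],600/im.shape[0]); cv2.imwrite("pics/s2.png",cv2.resize(im,None,fx=k,fy=k,interpolation=cv2.INTER_CUBIC)[:600,:800])
```

```text
[[331. 338.]
 [254. 213.]]
```

View pics/s2.png

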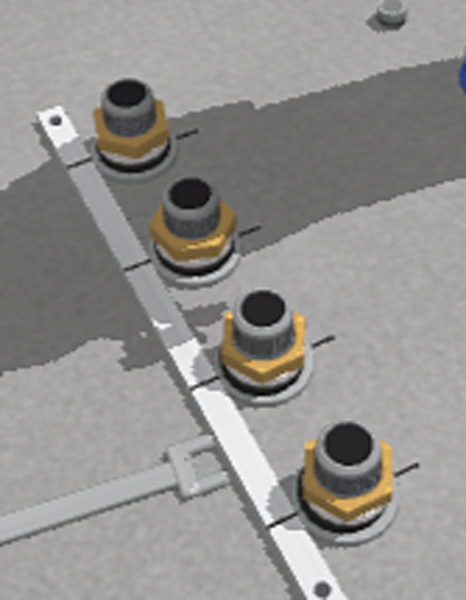

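The crop shows four upright wastes at (345,480), (263,345), (192,225) and (131,125). Each has a flat gasket, washer and nut stack, with its flange at the bar and its tail on a line. Handing in.

```bash
python3 -c "
from workcell import job_done
print(job_done())"
```

```text
the job is handed in; nothing more can be done
None
```

The job is handed in: both bare wastes have their gasket, washer and backnut seated, and all four wastes stand upright against the stop bar, one on each line, with the unrelated things left where they were.

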